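# Pack spare drive rolls into the magazine tube

## Robot

A 6-joint arm with a two-finger parallel gripper is mounted at the origin on the work surface. World frame = base frame: x ahead of the robot, y to its left, z up, the work surface at z = 0. Lengths are in m, angles in degrees, forces in N, time in s.
With the tool pointing down it reaches from about 0.35 to 0.725 m from the base axis. Payload 6 kg.
Tool frame: the origin (TCP) lies between the finger pads; the fingertips stand robot.tips_ahead ahead of it and the grasp point (between the pads) is the TCP (robot.tips_ahead is the distance from the TCP to the fingertips, in m); z points along the fingers, y is the line along which they close (so a half turn about z gives the same grasp; the last joint's range is limited). The gripper opens to 85 mm and grips with 20 to 120 N. Pads are 22 mm wide; open, the fingers measure 114 mm over their backs; the gripper's body (76 mm by 85 mm) begins 54 mm behind the grasp point. The pads swing forward as they close: fully open they stand 13 mm farther back than shut.
Start: joints at [82.317, 2.303, 4.859, 0, -92.561, -19.12], TCP at [0.271, 0.536, 0.25] pointing down, gripper open.
Joint ranges: [-146.85, 146.85], [-73.84, 115.35], [-62.03, 85.46], [-188.31, 113.3], [-161.28, -10.13], [-171.36, 171.36]. Speed limits (degrees/s): [147.25, 147.25, 172.46, 180, 180, 180].

## Interface

Orientations are given as a 3x3 rotation matrix whose columns are the frame's x, y, z axes.
In Python, from station import robot gives the robot as it stands. The module is installed in compiled form; this text tells all that it offers.
- The arm moves only by the shell command python3 -m inch 'ROWS' [FORCE]. ROWS is JSON, a list of rows, each a list of 3 entries, a list of its own where there are three numbers: the shift along the tool's x, y, z in mm, then the turn, a rotation vector about the tool's x, y, z in rad, then the closure, from -1 (fully open) to 1 (shut). A call has exactly 8 rows; each row is the pose to reach, as a shift and turn from the pose commanded when the call began, along the tool's axes at that moment; what a row does not reach only later rows make up. A row lasts 1/10 s, in which the tool goes at most 50 mm and 8.59 degrees, less where a joint would pass 70% of its speed; a pose out of reach is approached as far as the arm can. A call with a gripper value outside its range is refused whole. The fingers move at their own pace and stop on an object; FORCE is the grip in N (left out, the last holds). Time passes only in rows, so rows that repeat a pose let the fingers close, or fill a call up. It gives the time, the measured TCP pose, the force, the opening and the grip force at its end, in the units of the state.
- robot.sense(): the state, without advancing time (a new reading comes with each control period).
- robot.read_camera(name): name is "scene" or "top"; returns a dict with "pixels" (480x640x3 uint8, red, green, blue), "K" (3x3 intrinsics, pixels), "k1" (the pictures are not rectified: a ray, as slopes to the right and down, at radius r is drawn at 1 + k1 r^2 times it, then the intrinsics apply), "camera_from_world" (4x4, takes a point from world to camera coordinates). Camera axes: x right, y down, z forward; pixel columns grow to the right and rows downward; lengths in m; the calibration is good to about 2 mm. A picture is of the moment at which its call begins. There is no depth.
- robot.job_done(): hands the job in; it is judged then, once.
The state is a dict: "clock": time; "qpos": joint angles; "joint_vel": joint speeds; "tau": joint torques, N m; "position": TCP position; "tool_rot": TCP orientation; "wrist_force": force on the tool from outside, world axes, zero at the start; "torque": the same for the moment, N m; "finger_gap": finger opening in m; "grip_force": force on a finger pad.
Only numpy, scipy, OpenCV 4.12 (cv2) and the standard library are available. Lean on these libraries where they do the work, as an engineer would, in place of code of your own. Each camera call takes 0.05 s, during which the arm holds its last target. There are 200 camera calls.

## Task

Put every spare drive roll lying on the bench upright into the clear magazine tube, ramming the stack down with the steel rod when more room is needed, and finally, with all of them in, ram it until the red piston bottoms out and the stack is firmly home. Put the rod back in its blue stand and swing the gate over the tube's mouth until its bar rests in the catch. Leave the spray can, spanner and brass coupling where they are.

Things in the scene. Friction and masses are not known exactly. Their poses are not given: they have to be found in the camera images.
- magazine: Fixed roll magazine: grey plate 120 (x) x 160 (y) x 12 mm with an upright clear tube, bore 35 mm, its last 12 mm flaring to 45 mm at the mouth (orange ring 57 mm across). An aluminium hinge post (+y) and catch (-y), both 30 mm wide in x, rise above the mouth: jaws over it should close along the magazine's x. Origin: centre of the underside, on the tube axis; z up. Place and yaw vary.
- tube_mouth (a point): Centre of the tube's mouth, on the rim plane, 142 mm above the bench; axes as the magazine's.
- piston (a joint): Travel of the red friction piston down the tube, m; it stays where it is pushed. At 0 its top is 42 mm below the mouth; at 0.068, its hard stop (bottomed out), 110 mm below. About 7 N push it (the weight of rod and rolls does not). It starts at 0.004 to 0.012, so a stack of three rolls at first stands 6 to 14 mm proud of the mouth and more find room only after ramming; bottomed out, five fit.
- piston_top (a point): Centre of the piston's top face (33 mm diameter), on which the rolls stack.
- gate (a joint): Swing of the gate, rad: 0 closed, bar level across the mouth, resting in the catch; 2.9 open (as at the start), bar lying outward, 14 degrees above level. It turns freely up and over about a level hinge along the magazine's x and falls softly to the side of upright (1.57) that it is on. Steel bar 14 mm wide, 6 thick, 100 long; closed, its underside is 5 mm above the mouth, so proud rolls block it.
- catch (a point): Catch on the magazine's -y side: a fork, prongs 31 to 37 mm from the tube axis, up to 164 mm above the bench, gap 18 mm. This point lies in the gap, at the height of the closed bar's underside (147 mm).
- gate_hinge (a point): Point on the gate's hinge axis, 37 mm to +y of the tube axis, 150 mm above the bench; axes as the magazine's. The hinge post stands 33 to 41 mm from the tube axis, its ears up to 158 mm above the bench.
- gate_knob (a point): Centre of the red barrel knob, 22 mm diameter, 24 mm long along the hinge direction, on the end of the gate's bar, 107 mm from the hinge axis. At gate angle q it lies at y = -107 cos q, z = +107 sin q mm from gate_hinge in the magazine's axes. Can be pinched from above with jaws closing along the magazine's x (clear of the bar at every angle); it turns between the pads.
- stand: Blue steel rod stand fixed to the bench: foot 100 x 100 x 6 mm, square tube outside 38 mm, inside 30 mm, top rim 105 mm above the bench. Origin: centre of its underside. Its place varies.
- stand_mouth (a point): Centre of the stand's top opening, 105 mm above the bench.
- rod: Ramming rod, 0.2 kg, loose: steel shaft 20 mm diameter, 92 mm long; above it a black collar 40 mm diameter, 6 thick; above that a round yellow grip 20 mm diameter, 50 long (98 to 148 mm from the tip). Origin: centre of the tip (lower end); z up along the rod. It hangs upright by its collar on the stand's rim, tip 13 mm above the bench. Fingertips just above the collar can push down on it.
- roll1: Spare drive roll: aluminium cylinder 32 mm diameter, 20 mm tall with an orange band, about 45 g, standing on the bench on its flat end. Origin: centre of its underside, z along its axis. Either end may go down. Three to five rolls are present; this one may be absent.
- roll2: Spare drive roll: aluminium cylinder 32 mm diameter, 20 mm tall with an orange band, about 45 g, standing on the bench on its flat end. Origin: centre of its underside, z along its axis. Either end may go down. Three to five rolls are present; this one may be absent.
- roll3: Spare drive roll: aluminium cylinder 32 mm diameter, 20 mm tall with an orange band, about 45 g, standing on the bench on its flat end. Origin: centre of its underside, z along its axis. Either end may go down. Three to five rolls are present; this one may be absent.
- roll4: Spare drive roll: aluminium cylinder 32 mm diameter, 20 mm tall with an orange band, about 45 g, standing on the bench on its flat end. Origin: centre of its underside, z along its axis. Either end may go down. Three to five rolls are present; this one may be absent.
- roll5: Spare drive roll: aluminium cylinder 32 mm diameter, 20 mm tall with an orange band, about 45 g, standing on the bench on its flat end. Origin: centre of its underside, z along its axis. Either end may go down. Three to five rolls are present; this one may be absent.
- spray: Bystander: blue spray can, 52 mm diameter, 150 mm tall, origin at the centre of its underside. Leave alone.
- spanner: Bystander: steel spanner lying on the bench. Leave alone.
- coupling: Bystander: brass hose coupling, 36 mm diameter, 50 mm tall. Leave alone.
Things that resemble listed ones, but are neither listed nor needed, are in the scene too. Leave any black, brown or purple look-alike of the roll2 alone.

How it is judged:
By the outcome, as a careful person would: the job done as asked, in the order asked, and still so for the second after the job is handed in, with the robot touching nothing.
Of roll1, roll2, roll3, roll4, roll5 only 3 to 5 are there at a start; the rules pass over those that are not, and their reading is None.
At some moment in a run one of roll1, roll2, roll3, roll4, roll5 may be knocked a few centimetres aside while the robot is not near it.
It also fails if it takes over 210 s, if anything falls off the work surface, if the arm or the gripper's body presses on something with over 40 N, if the wrist force passes 120 N, or if a joint passes its speed limit or range.

## Working session

There is one attempt and no reset: what is moved stays moved. The work goes in short steps, Python scripts to look and compute and a shell command to move; the robot and the scene stay as the last step left them, time stands still between calls to the robot, and variables do not carry over. Pictures are saved under pics/ and viewed, at most 14 in all, crops included, and the job is handed in when it is done.

```bash
mkdir -p pics
cat > h.py <<'E'
import numpy as np, cv2
from station import robot
def cam(name, save=None):
    c=robot.read_camera(name)
    if save: cv2.imwrite(f"pics/{save}.png", c["pixels"][:,:,::-1])
    return c
def ray(c,u,v):
    K=np.array(c["K"]);T=np.array(c["camera_from_world"])
    xd=np.array([(u-K[0,2])/K[0,0],(v-K[1,2])/K[1,1]]);x=xd.copy()
    for _ in range(30): x=xd/(1+c["k1"]*(x@x))
    R,t=T[:3,:3],T[:3,3]
    return -R.T@t, R.T@np.array([x[0],x[1],1])
def at(c,u,v,z):
    o,d=ray(c,u,v); return o+d*(z-o[2])/d[2]
def proj(c,p):
    T=np.array(c["camera_from_world"]);q=T[:3,:3]@np.array(p)+T[:3,3];x=q[:2]/q[2]
    x=x*(1+c["k1"]*(x@x));K=np.array(c["K"]);return np.array([K[0,0]*x[0]+K[0,2],K[1,1]*x[1]+K[1,2]])
def goal(p,yaw=None):
    """shift in tool axes mm to reach p from measured; yaw: world angle for tool y (closing) line -> turn about tool z"""
    s=robot.sense();R=np.array(s["tool_rot"]);d=R.T@(np.array(p)-s["position"])*1000
    out=[np.round(d,1).tolist()]
    if yaw is not None:
        y=R[:,1];a=np.arctan2(y[1],y[0]);dw=(np.radians(yaw)-a+np.pi/2)%np.pi-np.pi/2
        out.append(round(float(-dw),4))  # tool z down
    return out
E
python3 - <<'E'
from h import *
for n in("scene","top"):
    c=cam(n,n+"0");T=np.array(c["camera_from_world"]);print(n,np.round(-T[:3,:3].T@T[:3,3],3),c["k1"],np.round(c["K"],1).tolist())
s=robot.sense();print({k:np.round(v,3).tolist() for k,v in s.items()},robot.tips_ahead)
E
```

```text
scene [ 1.092 -0.529  1.099] -0.09680317772406853 [[611.2, 0.0, 319.5], [0.0, 611.2, 229.6], [0.0, 0.0, 1.0]]
top [ 0.383 -0.01   1.376] -0.11349311200288849 [[579.6, 0.0, 322.7], [0.0, 579.6, 237.7], [0.0, 0.0, 1.0]]
{'clock': 0.1, 'qpos': [82.318, 2.337, 4.808, -0.021, -92.561, -19.121], 'joint_vel': [0.01, -0.029, 0.096, 0.174, 0.064, -0.005], 'tau': [-0.005, -36.934, 34.829, 6.952, -0.005, -0.0], 'position': [0.27, 0.535, 0.249], 'tool_rot': [[0.893, -0.451, -0.001], [-0.451, -0.893, -0.002], [0.0, 0.002, -1.0]], 'wrist_force': [0.28, -0.121, -0.507], 'torque': [-0.062, -0.025, -0.015], 'grip_force': 0.0, 'finger_gap': 0.085} 0.019
```

View pics/scene0.png

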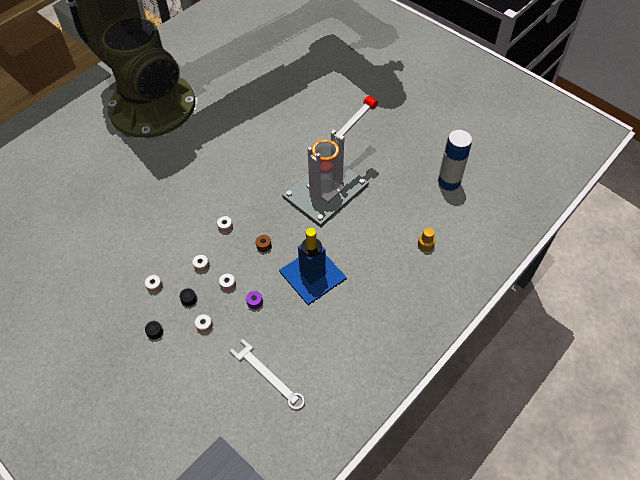

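View pics/top0.png

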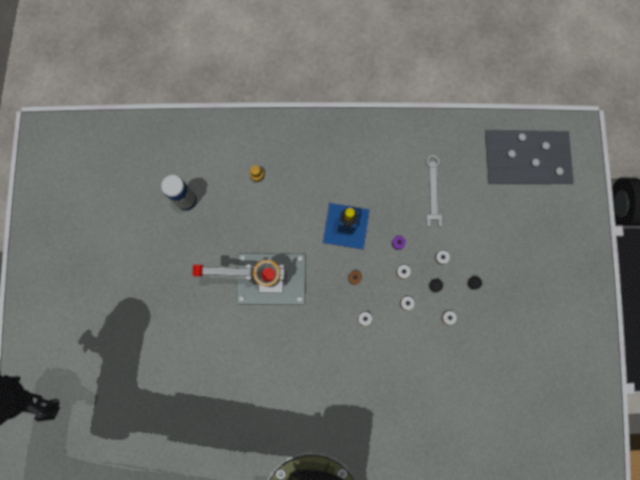

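Scene image: white-topped rolls at (225,223), (200,262), (227,282), (153,283) and (203,323). Look-alikes are brown (263,243), purple (254,299), and black (188,297) and (153,329). Aluminium with an orange band fits only the five white ones. I'll confirm that in a crop and measure.

Run:
```python
from h import *
s=cam("scene");t=cam("top")
im=s["pixels"][205:345,130:350,::-1];cv2.imwrite("pics/crop1.png",cv2.resize(im,None,fx=3.6,fy=3.6,interpolation=cv2.INTER_CUBIC))
def blobs(c,mask,lo,hi):
    n,_,st,ce=cv2.connectedComponentsWithStats(mask.astype(np.uint8));return [(ce[i].round(1),int(st[i,4])) for i in range(1,n) if lo<st[i,4]<hi]
p=t["pixels"].astype(int)
print("rolls top")
for ce,a in blobs(t,(p.min(2)>185),20,400):
    print(ce,a,at(t,*ce,.02).round(4))
p2=s["pixels"].astype(int)
print("rolls scene")
for ce,a in blobs(s,(p2.min(2)>185),20,400): print(ce,a,at(s,*ce,.02).round(4))
for n,c in(("top",t),("scene",s)):
    h=cv2.cvtColor(c["pixels"],cv2.COLOR_RGB2HSV).astype(int);H,S,V=h[...,0],h[...,1],h[...,2]
    for nm,m in(("red",((H<4)|(H>175))&(S>180)&(V>120)),("orange",(H>8)&(H<20)&(S>150)&(V>150)),("yellow",(H>22)&(H<35)&(S>150)&(V>150)),("blue",(H>100)&(H<120)&(S>150)&(V>60))):
        print(n,nm,blobs(c,m,12,4000))
```

```text
rolls top
rolls scene
[510.5  12.9] 65 [0.4851 0.9174 0.02  ]
[350.9 121.5] 247 [0.4307 0.2813 0.02  ]
[460.  137.8] 302 [0.6575 0.4168 0.02  ]
[223.7 221.5] 112 [ 0.4219 -0.126   0.02  ]
[199.6 260.5] 127 [ 0.4578 -0.2263  0.02  ]
[226.1 279.7] 138 [ 0.5323 -0.2198  0.02  ]
[152.1 281.1] 135 [ 0.4229 -0.3249  0.02  ]
[202.5 321.1] 159 [ 0.5666 -0.3138  0.02  ]
[  4.5 472.5] 112 [ 0.5296 -0.7504  0.02  ]
top red [(array([196.8, 270.1]), 78), (array([268. , 273.9]), 94)]
top orange []
top yellow [(array([349.8, 212. ]), 41)]
top blue [(array([345.2, 227.9]), 1149)]
scene red [(array([369.7, 100.3]), 76)]
scene orange [(array([329.7, 150.3]), 75), (array([315.3, 147.1]), 36), (array([420.6, 238.8]), 20), (array([263.1, 243.5]), 43)]
scene yellow [(array([310.5, 231.5]), 68)]
scene blue [(array([457.7, 148.1]), 36), (array([322.3, 249. ]), 13), (array([312. , 279.3]), 1261), (array([309.1, 257.4]), 14)]
```

View pics/crop1.png

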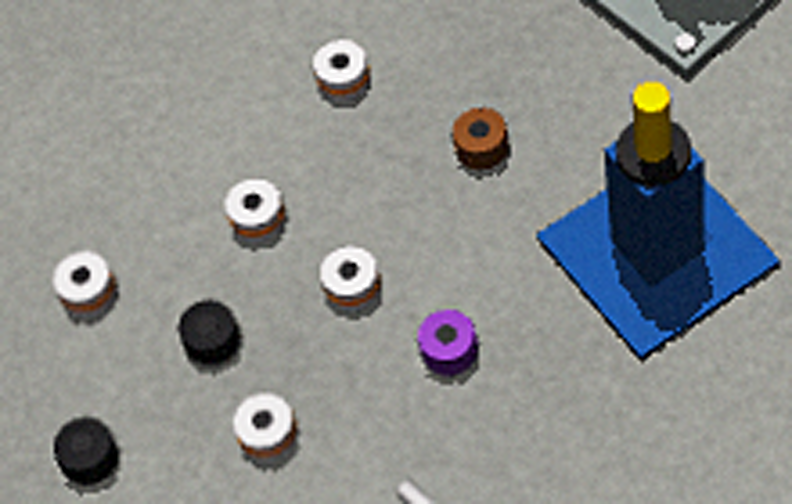

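The crop confirms it: the five white-topped rolls carry an orange band, at crop (340,65), (253,205), (84,280), (349,273) and (263,425). The brown, purple and two black ones are solid-coloured look-alikes. Next I'll measure the magazine, stand and rolls accurately.

Run:
```python
from h import *
s=cam("scene");t=cam("top")
from scipy.optimize import least_squares
def tri(ps,pt):
    f=lambda x:np.r_[proj(s,x)-ps,proj(t,x)-pt];r=least_squares(f,[.5,0,.1]);return r.x.round(4),abs(r.fun).max().round(2)
def sub(c,uv,r,f):
    u,v=map(int,np.round(uv));w=c["pixels"][v-r:v+r+1,u-r:u+r+1].astype(int);m=f(w);ys,xs=np.nonzero(m);return np.array([xs.mean()+u-r,ys.mean()+v-r]),(np.c_[xs+u-r,ys+v-r]).astype(np.float32)
# rolls in top: bright
for u,v in[(443,257),(404,271),(407,303),(365,319),(450,318)]:
    ce,_=sub(t,(u,v),11,lambda w:w.min(2)>150); print("roll",ce.round(1),at(t,*ce,.02).round(4))
org=lambda w:(w[...,0]-w[...,2]>60)&(w[...,1]-w[...,2]>25)&(w[...,0]>120)
for n,c,g in(("top",t,(267,273)),("scene",s,(326,150))):
    ce,pts=sub(c,g,19,org); hull=cv2.convexHull(pts);e=cv2.fitEllipse(hull);print("ring",n,ce,e,at(c,*e[0],.142).round(4),at(c,*e[0],.138).round(4))
print("knob",tri([369.7,100.3],[196.8,270.1]))
# plate corners, stand mouth etc
red=lambda w:(w[...,0]>110)&(w[...,1]<60)&(w[...,2]<60)
for g in((196,270),): print(sub(t,g,8,red)[0])
print("rod top",tri([310.5,231.5],[349.8,212]), at(t,349.8,212,.161).round(4))
# blue foot corners
h=cv2.cvtColor(t["pixels"],cv2.COLOR_RGB2HSV).astype(int);m=((h[...,0]>95)&(h[...,0]<125)&(h[...,1]>120)&(h[...,2]>30)).astype(np.uint8);m[:,:310]=0;m[:,385:]=0;m[:190]=0;m[260:]=0
ys,xs=np.nonzero(m);print("foot",[a for a in cv2.boxPoints(cv2.minAreaRect(np.c_[xs,ys].astype(np.float32)))],at(t,*cv2.minAreaRect(np.c_[xs,ys].astype(np.float32))[0],.006).round(4))
im=t["pixels"][180:330,170:380,::-1];cv2.imwrite("pics/crop2.png",cv2.resize(im,None,fx=3.8,fy=3.8,interpolation=cv2.INTER_CUBIC))
```

```text
roll [443.  256.7] [ 0.5645 -0.3148  0.02  ]
roll [403.8 271.2] [ 0.5304 -0.22    0.02  ]
roll [407.5 303. ] [ 0.4555 -0.2269  0.02  ]
roll [364.9 318.5] [ 0.4202 -0.1263  0.02  ]
roll [449.6 317.5] [ 0.4207 -0.3255  0.02  ]
ring top [266.04807692 270.72115385] ((265.8734436035156, 272.5409851074219), (25.722623825073242, 26.137340545654297), 68.23612976074219) [0.5155 0.0946 0.142 ] [0.516 0.095 0.138]
ring scene [325.23728814 148.38983051] ((325.0158996582031, 148.98312377929688), (21.218530654907227, 27.155641555786133), 91.10051727294922) [0.5173 0.0943 0.142 ] [0.5149 0.0969 0.138 ]
knob (array([0.517 , 0.2356, 0.1792]), np.float64(0.03))
[197.         269.90526316]
rod top (array([ 0.6441, -0.0849,  0.1591]), np.float64(0.33)) [ 0.6432 -0.0855  0.161 ]
foot [array([322.8378 , 241.97298], dtype=float32), array([329.3243 , 203.05406], dtype=float32), array([369.05405, 209.67567], dtype=float32), array([362.56754, 248.59459], dtype=float32)] [ 0.6424 -0.0853  0.006 ]
```

View pics/crop2.png

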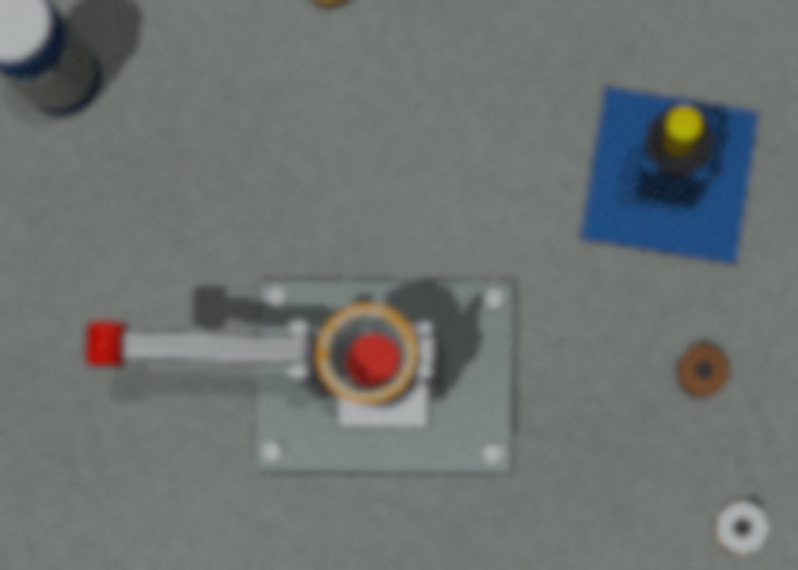

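Run:
```python
from h import *
print(goal([.4205,-.1263,.15],180), robot.tips_ahead)
```

```text
[[432.3, 522.9, 100.3], 1.103] 0.019
```

```bash
python3 -m inch '[[[27,33,0],[0,0,0.14],-1],[[54,66,0],[0,0,0.28],-1],[[81,99,0],[0,0,0.42],-1],[[108,132,0],[0,0,0.56],-1],[[135,165,0],[0,0,0.7],-1],[[162,198,0],[0,0,0.84],-1],[[189,231,0],[0,0,0.97],-1],[[216,261,0],[0,0,1.103],-1]]' 40
python3 - <<'E'
from h import *
print(goal([.4205,-.1263,.08],180), robot.tips_ahead)
E
```

```text
clock: 1.1
position: [0.3455, 0.2035, 0.2506]
tool_rot: [[-0.005, -1.0, 0.001], [-1.0, 0.005, 0.001], [-0.001, -0.001, -1.0]]
wrist_force: [0.9, -0.3, 0.9]
finger_gap: 0.0853
grip_force: 0.0
[[329.6, -76.4, 170.3], -0.0048] 0.019
```

```bash
python3 -m inch '[[[45,-10,10],[0,0,0],-0.2],[[90,-20,30],[0,0,0],-0.2],[[135,-30,60],[0,0,0],-0.2],[[180,-42,90],[0,0,0],-0.2],[[225,-54,120],[0,0,0],-0.2],[[270,-65,150],[0,0,0],-0.2],[[310,-72,165],[0,0,-0.005],-0.2],[[330,-76,170],[0,0,-0.005],-0.2]]'
python3 - <<'E'
from h import *
print(goal([.4210,-.1263,.028],180), robot.sense()["position"])
cam("scene","s1")
im=cv2.imread("pics/s1.png")[150:320,130:330];cv2.imwrite("pics/s1c.png",cv2.resize(im,None,fx=3.5,fy=3.5))
E
```

```text
clock: 1.9
position: [0.4206, -0.1272, 0.0783]
tool_rot: [[0.004, -1.0, -0.002], [-1.0, -0.004, 0.0], [-0.0, 0.002, -1.0]]
wrist_force: [0.7, 1.4, -0.6]
finger_gap: 0.0511
grip_force: 0.0
[[-0.9, -0.5, 50.3], 0.0036] [ 0.42056798 -0.12722533  0.07827306]
```

View pics/s1c.png

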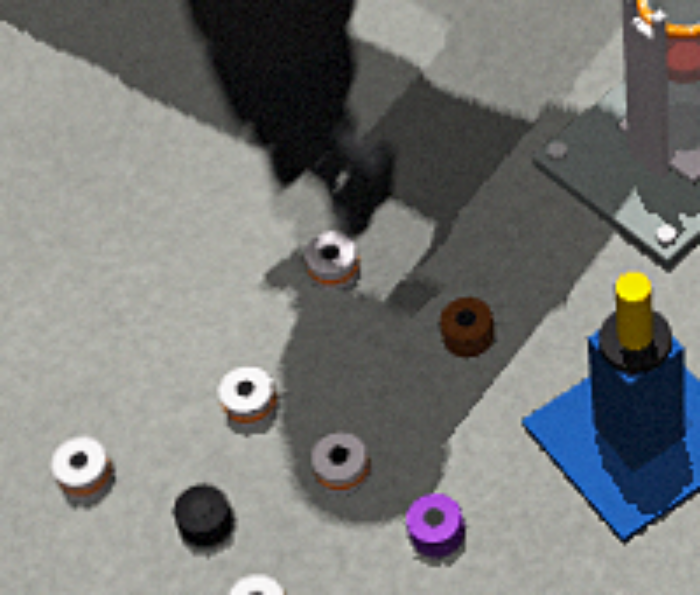

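The gripper stands over the first roll (crop (330,250)), and the others haven't moved. Descending to grasp it.

```bash
python3 -m inch '[[[0,0,20],[0,0,0],-0.2],[[0,0,40],[0,0,0],-0.2],[[0,0,52],[0,0,0],-0.2],[[0,0,52],[0,0,0],0.4],[[0,0,52],[0,0,0],0.6],[[0,0,52],[0,0,0],0.6],[[0,0,52],[0,0,0],0.6],[[0,0,52],[0,0,0],0.6]]' 40
python3 -m inch '[[[0,0,-10],[0,0,0],0.6],[[0,0,-40],[0,0,0],0.6],[[0,0,-80],[0,0,0],0.6],[[0,0,-120],[0,0,0],0.6],[[0,0,-160],[0,0,0],0.6],[[0,0,-180],[0,0,0],0.6],[[0,0,-180],[0,0,0],0.6],[[0,0,-180],[0,0,0],0.6]]'
python3 - <<'E'
from h import *
print(goal([.516,.0945,.20],180)); c=cam("scene","s2")
p=proj(c,[.421,-.126,.2]).astype(int);print(p)
im=cv2.imread("pics/s2.png")[p[1]-60:p[1]+60,p[0]-80:p[0]+80];cv2.imwrite("pics/s2c.png",cv2.resize(im,None,fx=4,fy=4))
E
```

```text
clock: 2.75
position: [0.422, -0.1247, 0.0289]
tool_rot: [[0.005, -1.0, 0.001], [-1.0, -0.005, 0.0], [-0.0, -0.001, -1.0]]
wrist_force: [-0.7, -0.0, -0.0]
finger_gap: 0.0301
grip_force: 39.5
clock: 3.55
position: [0.4216, -0.1247, 0.2088]
tool_rot: [[0.005, -1.0, 0.001], [-1.0, -0.005, 0.0], [-0.0, -0.001, -1.0]]
wrist_force: [0.6, 0.4, -0.7]
finger_gap: 0.0301
grip_force: 39.7
[[-218.7, -95.5, 9.0], 0.005]
[210 167]
```

View pics/s2c.png

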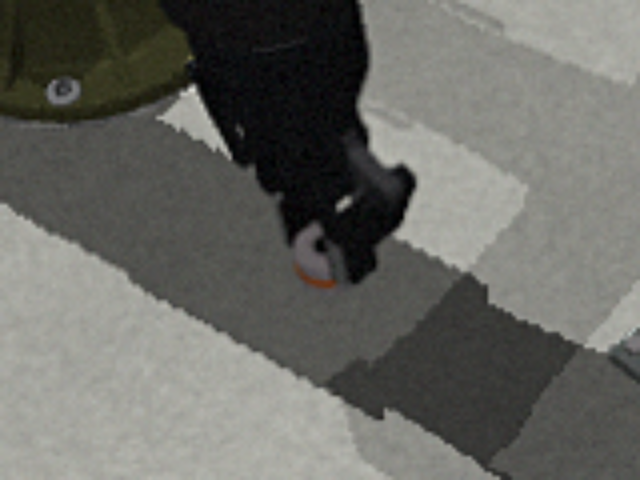

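Run:
```python
from h import *
c=cam("scene")
p=np.array([210,167])-[80,60]
for dy in(0,-.005,-.01,-.015): print(dy,((proj(c,[.4216,-.1247+dy,.2])-p)*4).round(0))
print(at(c,*(p+np.array([318,243])/4),.2))
t=cam("top");q=proj(t,[.4216,-.1247,.18]).astype(int);print(q)
```

```text
0 [324. 242.]
-0.005 [316. 248.]
-0.01 [308. 254.]
-0.015 [301. 260.]
[ 0.41986911 -0.12706185  0.2       ]
[370 315]
```

```bash
python3 -m inch '[[[-30,-13,0],[0,0,0],0.6],[[-70,-30,0],[0,0,0],0.6],[[-110,-48,0],[0,0,0],0.6],[[-150,-66,0],[0,0,0],0.6],[[-190,-84,0],[0,0,0],0.6],[[-219,-95,0],[0,0,0.005],0.6],[[-219,-95,0],[0,0,0.005],0.6],[[-219,-95,0],[0,0,0.005],0.6]]'
python3 - <<'E'
from h import *
print(goal([.516,.0945,.164],180)); c=cam("scene","s3")
p=proj(c,[.516,.0945,.16]).astype(int);print(p)
a=cv2.imread("pics/s3.png")[p[1]-50:p[1]+70,p[0]-60:p[0]+60]
t=cam("top","t3");p=proj(t,[.516,.0945,.16]).astype(int)
b=cv2.imread("pics/t3.png")[p[1]-60:p[1]+60,p[0]-60:p[0]+60]
cv2.imwrite("pics/s3c.png",cv2.resize(np.hstack([a,b]),None,fx=3.3,fy=3.3))
E
```

```text
clock: 4.5
position: [0.5152, 0.0949, 0.207]
tool_rot: [[0.001, -1.0, -0.002], [-1.0, -0.001, -0.002], [0.002, 0.002, -1.0]]
wrist_force: [-0.3, 0.3, -0.5]
finger_gap: 0.0301
grip_force: 39.7
[[0.3, -0.9, 43.0], 0.0012]
[324 142]
```

View pics/s3c.png

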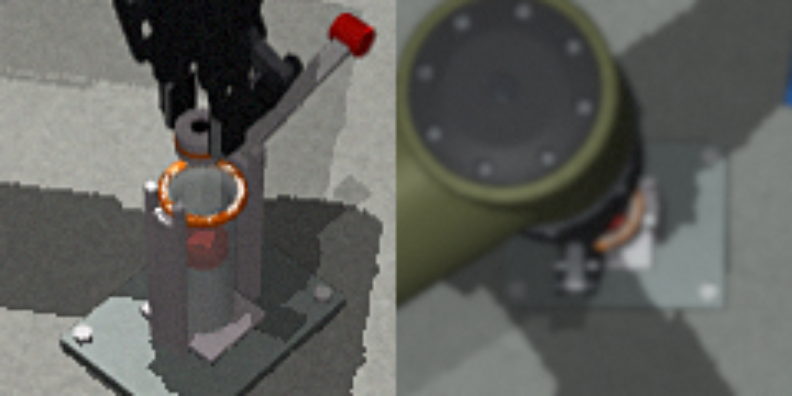

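Left crop: the roll hangs at (193,130), above the orange ring at (203,193), and the red piston is visible below. Lowering and releasing.

```bash
python3 -m inch '[[[0,-1,15],[0,0,0],0.6],[[0,-1,30],[0,0,0],0.6],[[0,-1,38],[0,0,0],0.6],[[0,-1,43],[0,0,0],0.6],[[0,-1,43],[0,0,0],0.6],[[0,-1,43],[0,0,0],0.1],[[0,-1,43],[0,0,0],-0.2],[[0,-1,43],[0,0,0],-0.2]]'
python3 -m inch '[[[0,0,-20],[0,0,0],-0.2],[[0,0,-43],[0,0,0],-0.2],[[30,0,-43],[0,0,0],-0.2],[[70,0,-43],[0,0,0],-0.2],[[110,0,-43],[0,0,0],-0.2],[[150,0,-43],[0,0,0],-0.2],[[150,0,-43],[0,0,0],-0.2],[[150,0,-43],[0,0,0],-0.2]]'
cat > rolls.py <<'E'
from h import *
import sys
s=cam("scene");t=cam("top")
for nm,c,th in(("scene",s,165),("top",t,140)):
    p=c["pixels"].astype(int);m=((p.min(2)>th)&(p.max(2)-p.min(2)<30)).astype(np.uint8)
    n,_,st,ce=cv2.connectedComponentsWithStats(m)
    for i in range(1,n):
        q=at(c,*ce[i],.02)
        if 25<st[i,4]<300 and .33<q[0]<.65 and -.45<q[1]<-.08: print(nm,q[:2].round(4),st[i,4])
if len(sys.argv)>1:
    p=proj(s,[.516,.0945,.13]).astype(int);cv2.imwrite(f"pics/{sys.argv[1]}.png",cv2.resize(s["pixels"][p[1]-60:p[1]+80,p[0]-70:p[0]+70,::-1],None,fx=4,fy=4))
E
python3 rolls.py m1
python3 -c "
from h import *
print(goal([.4565,-.2265,.08],180))"
```

```text
clock: 5.4
position: [0.5168, 0.0948, 0.166]
tool_rot: [[0.0, -1.0, 0.001], [-1.0, -0.0, 0.0], [-0.0, -0.001, -1.0]]
wrist_force: [-0.4, -0.6, 0.6]
finger_gap: 0.0509
grip_force: 0.0
clock: 6.2
position: [0.5166, -0.0561, 0.2086]
tool_rot: [[-0.002, -1.0, 0.0], [-1.0, 0.002, 0.0], [-0.0, -0.0, -1.0]]
wrist_force: [-0.2, 0.3, 0.7]
finger_gap: 0.0515
grip_force: 0.0
scene [ 0.4837 -0.0948] 27
scene [ 0.5219 -0.0912] 104
scene [ 0.5187 -0.1344] 43
scene [ 0.3891 -0.3527] 41
scene [ 0.6277 -0.1981] 29
scene [ 0.4184 -0.4028] 28
scene [ 0.4562 -0.3811] 29
scene [ 0.4265 -0.4298] 99
scene [ 0.4551 -0.4284] 36
scene [ 0.5299 -0.4427] 127
top [ 0.5647 -0.315 ] 120
top [ 0.5312 -0.2201] 123
top [ 0.4555 -0.2275] 125
top [ 0.4205 -0.3261] 127
[[171.7, 60.3, 128.4], 0.0004]
```

View pics/m1.png

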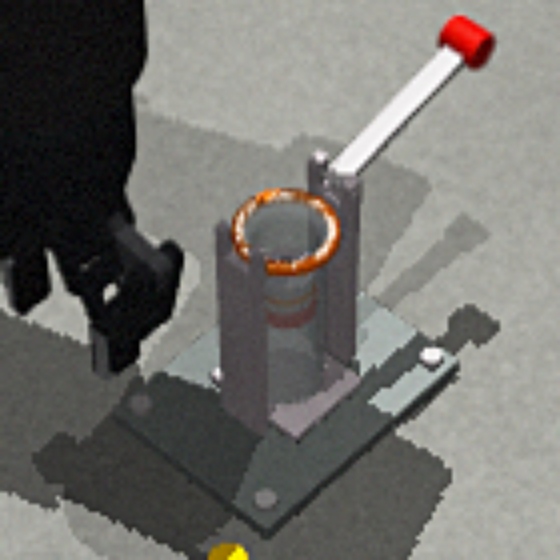

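Roll 1 sits on the red piston (crop (290,300)). Now the second roll.

```bash
python3 -m inch '[[[40,14,10],[0,0,0],-0.2],[[80,28,40],[0,0,0],-0.2],[[120,42,80],[0,0,0],-0.2],[[160,56,110],[0,0,0],-0.2],[[172,60,130],[0,0,0],-0.2],[[172,60,130],[0,0,0],-0.2],[[172,60,160],[0,0,0],-0.2],[[172,60,180],[0,0,0],-0.2]]' 40
python3 -m inch '[[[0,0,0],[0,0,0],-0.2],[[0,0,0],[0,0,0],0.4],[[0,0,0],[0,0,0],0.6],[[0,0,0],[0,0,0],0.6],[[0,0,0],[0,0,0],0.6],[[0,0,-20],[0,0,0],0.6],[[0,0,-60],[0,0,0],0.6],[[0,0,-100],[0,0,0],0.6]]'
python3 -m inch '[[[-40,-8,-30],[0,0,0],0.6],[[-80,-16,-50],[0,0,0],0.6],[[-120,-24,-80],[0,0,0],0.6],[[-160,-32,-80],[0,0,0],0.6],[[-200,-40,-80],[0,0,0],0.6],[[-240,-48,-80],[0,0,0],0.6],[[-270,-54,-80],[0,0,0],0.6],[[-270,-54,-80],[0,0,0],0.6]]'
python3 -c "
from h import *
print(goal([.516,.0945,.165],180))"
```

```text
clock: 7.1
position: [0.4575, -0.2262, 0.0282]
tool_rot: [[0.001, -1.0, 0.001], [-1.0, -0.001, -0.0], [0.0, -0.001, -1.0]]
wrist_force: [-0.1, 1.1, -1.4]
finger_gap: 0.0516
grip_force: 0.0
clock: 7.9
position: [0.4559, -0.2273, 0.1294]
tool_rot: [[-0.0, -1.0, -0.001], [-1.0, 0.0, 0.0], [-0.0, 0.001, -1.0]]
wrist_force: [1.3, -0.9, -0.1]
finger_gap: 0.0299
grip_force: 39.6
clock: 8.7
position: [0.5107, 0.0456, 0.2081]
tool_rot: [[0.004, -1.0, -0.0], [-1.0, -0.004, 0.0], [-0.0, 0.0, -1.0]]
wrist_force: [0.4, -0.3, 0.3]
finger_gap: 0.0298
grip_force: 39.7
[[-48.8, -5.5, 43.2], 0.0035]
```

```bash
python3 -m inch '[[[-30,-4,0],[0,0,0],0.6],[[-49,-5,0],[0,0,0],0.6],[[-49,-5,20],[0,0,0],0.6],[[-49,-5,35],[0,0,0],0.6],[[-49,-5,43],[0,0,0],0.6],[[-49,-5,43],[0,0,0],0.6],[[-49,-5,43],[0,0,0],0],[[-49,-5,43],[0,0,0],-0.2]]'
python3 -m inch '[[[0,0,0],[0,0,0],-0.2],[[0,0,-20],[0,0,0],-0.2],[[0,0,-43],[0,0,0],-0.2],[[40,0,-43],[0,0,0],-0.2],[[80,-3,-43],[0,0,0],-0.2],[[120,-6,-43],[0,0,0],-0.2],[[160,-9,-43],[0,0,0],-0.2],[[160,-9,-43],[0,0,0],-0.2]]'
python3 rolls.py m2 | grep top
python3 -c "
from h import *
print(goal([.5315,-.2200,.0285],180))"
```

```text
clock: 9.5
position: [0.5159, 0.0913, 0.1663]
tool_rot: [[-0.001, -1.0, 0.001], [-1.0, 0.001, 0.0], [-0.0, -0.001, -1.0]]
wrist_force: [0.7, -0.4, -0.5]
finger_gap: 0.0512
grip_force: 0.0
clock: 10.3
position: [0.5244, -0.0721, 0.2088]
tool_rot: [[-0.005, -1.0, 0.0], [-1.0, 0.005, -0.001], [0.001, -0.0, -1.0]]
wrist_force: [0.1, -0.3, 0.1]
finger_gap: 0.0516
grip_force: 0.0
top [ 0.5649 -0.3152] 121
top [ 0.531  -0.2202] 125
top [ 0.4204 -0.326 ] 127
[[150.8, -7.3, 180.0], -0.0022]
```

```bash
python3 -m inch '[[[40,-2,10],[0,0,0],-0.2],[[80,-4,40],[0,0,0],-0.2],[[120,-6,80],[0,0,0],-0.2],[[150,-7,120],[0,0,0],-0.2],[[151,-7,130],[0,0,0],-0.2],[[151,-7,130],[0,0,0],-0.2],[[151,-7,160],[0,0,0],-0.2],[[151,-7,180],[0,0,0],-0.2]]' 40
python3 -m inch '[[[0,0,0],[0,0,0],-0.2],[[0,0,0],[0,0,0],0.4],[[0,0,0],[0,0,0],0.6],[[0,0,0],[0,0,0],0.6],[[0,0,0],[0,0,0],0.6],[[0,0,-20],[0,0,0],0.6],[[0,0,-60],[0,0,0],0.6],[[0,0,-100],[0,0,0],0.6]]'
python3 -m inch '[[[-40,2,-30],[0,0,0],0.6],[[-80,4,-50],[0,0,0],0.6],[[-120,6,-80],[0,0,0],0.6],[[-160,8,-80],[0,0,0],0.6],[[-200,10,-80],[0,0,0],0.6],[[-240,12,-80],[0,0,0],0.6],[[-270,14,-80],[0,0,0],0.6],[[-270,14,-80],[0,0,0],0.6]]'
python3 -c "
from h import *
print(goal([.516,.0945,.166],180))"
```

```text
clock: 11.2
position: [0.5331, -0.2179, 0.0298]
tool_rot: [[0.002, -1.0, 0.003], [-1.0, -0.002, -0.0], [0.0, -0.003, -1.0]]
wrist_force: [-0.2, -0.5, -1.1]
finger_gap: 0.0515
grip_force: 0.0
clock: 12.0
position: [0.5313, -0.2193, 0.13]
tool_rot: [[0.0, -1.0, -0.0], [-1.0, -0.0, -0.0], [0.0, 0.0, -1.0]]
wrist_force: [0.9, -0.7, -0.1]
finger_gap: 0.0299
grip_force: 39.7
clock: 12.8
position: [0.5173, 0.0537, 0.2092]
tool_rot: [[0.004, -1.0, 0.001], [-1.0, -0.004, 0.001], [-0.001, -0.001, -1.0]]
wrist_force: [-0.4, 0.1, -1.5]
finger_gap: 0.0294
grip_force: 39.7
[[-40.7, 1.2, 43.2], 0.0038]
```

View pics/m2.png

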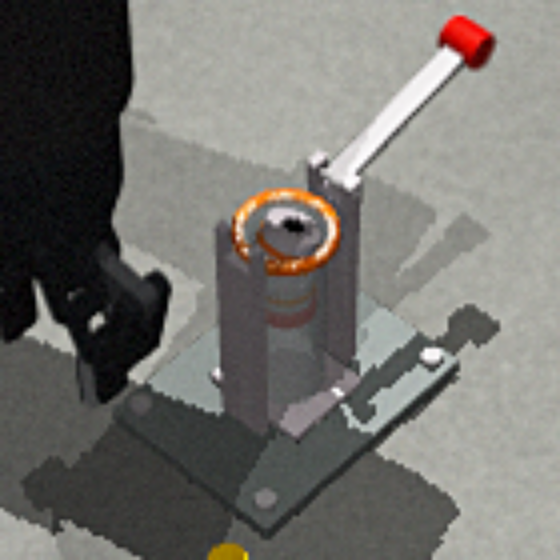

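The second roll looks canted in the flare: its top is at (290,228) with the band showing at (272,240). I'll press its high edge level, gently, with the flat underside of the held roll and watch the force.

```bash
python3 -m inch '[[[-20,1,0],[0,0,0],0.6],[[-41,1,0],[0,0,0.004],0.6],[[-41,1,10],[0,0,0.004],0.6],[[-41,1,20],[0,0,0.004],0.6],[[-41,1,28],[0,0,0.004],0.6],[[-41,1,30],[0,0,0.004],0.6],[[-41,1,30],[0,0,0.004],0.6],[[-41,1,30],[0,0,0.004],0.6]]' 60
python3 -m inch '[[[0,0,1],[0,0,0],0.6],[[0,0,1],[0,0,0],0.6],[[0,0,2],[0,0,0],0.6],[[0,0,2],[0,0,0],0.6],[[0,0,3],[0,0,0],0.6],[[0,0,3],[0,0,0],0.6],[[0,0,4],[0,0,0],0.6],[[0,0,4],[0,0,0],0.6]]'
python3 -m inch '[[[0,0,1],[0,0,0],0.6],[[0,0,1],[0,0,0],0.6],[[0,0,2],[0,0,0],0.6],[[0,0,2],[0,0,0],0.6],[[0,0,3],[0,0,0],0.6],[[0,0,3],[0,0,0],0.6],[[0,0,4],[0,0,0],0.6],[[0,0,4],[0,0,0],0.6]]'
python3 - <<'E'
from h import *
print(goal([.516,.0945,.166],180))
s=cam("scene")
p=proj(s,[.516,.0945,.13]).astype(int);cv2.imwrite(f"pics/m3.png",cv2.resize(s["pixels"][p[1]-35:p[1]+45,p[0]-40:p[0]+40,::-1],None,fx=7,fy=7,interpolation=cv2.INTER_CUBIC))
E
```

```text
clock: 13.6
position: [0.5167, 0.0913, 0.1787]
tool_rot: [[-0.005, -1.0, 0.001], [-1.0, 0.005, -0.0], [0.0, -0.001, -1.0]]
wrist_force: [-0.6, 1.1, -0.4]
finger_gap: 0.0287
grip_force: 59.2
clock: 14.4
position: [0.5165, 0.0916, 0.1741]
tool_rot: [[-0.004, -1.0, -0.0], [-1.0, 0.004, -0.0], [0.0, 0.0, -1.0]]
wrist_force: [0.9, -0.3, -0.1]
finger_gap: 0.0287
grip_force: 59.2
clock: 15.2
position: [0.5165, 0.0916, 0.1701]
tool_rot: [[-0.004, -1.0, -0.0], [-1.0, 0.004, -0.0], [0.0, 0.0, -1.0]]
wrist_force: [0.2, 0.2, -0.9]
finger_gap: 0.0288
grip_force: 59.2
[[-2.9, 0.5, 4.1], -0.004]
```

View pics/m3.png

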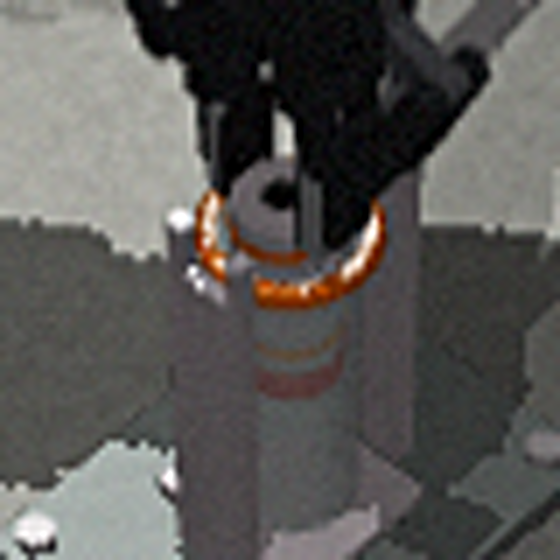

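```bash
python3 -m inch '[[[-3,0,0],[0,0,0],0.6],[[-3,0,0],[0,0,0],0.6],[[-3,0,1],[0,0,0],0.6],[[-3,0,2],[0,0,0],0.6],[[-3,0,3],[0,0,0],0.6],[[-3,0,4],[0,0,0],0.6],[[-3,0,4],[0,0,0],0.6],[[-3,0,4],[0,0,0],0.6]]'
python3 -m inch '[[[0,0,1],[0,0,0],0.6],[[0,0,1],[0,0,0],0.6],[[0,0,1],[0,0,0],0.6],[[0,0,2],[0,0,0],0.6],[[0,0,2],[0,0,0],0.6],[[0,0,3],[0,0,0],0.6],[[0,0,3],[0,0,0],0.6],[[0,0,3],[0,0,0],0.6]]'
```

```text
clock: 16.05
position: [0.5165, 0.0946, 0.1663]
tool_rot: [[-0.004, -1.0, -0.0], [-1.0, 0.004, -0.0], [0.0, 0.0, -1.0]]
wrist_force: [-0.2, -0.0, -0.8]
finger_gap: 0.0288
grip_force: 59.2
clock: 16.85
position: [0.5167, 0.0946, 0.164]
tool_rot: [[-0.004, -1.0, 0.001], [-1.0, 0.004, 0.0], [-0.0, -0.001, -1.0]]
wrist_force: [-2.3, 0.3, 3.8]
finger_gap: 0.0286
grip_force: 59.8
```

```bash
python3 -m inch '[[[0,0,1],[0,0,0],0.6],[[0,0,1],[0,0,0],0.6],[[0,0,1],[0,0,0],0.6],[[0,0,2],[0,0,0],0.6],[[0,0,2],[0,0,0],0.6],[[0,0,2],[0,0,0],0.6],[[0,0,2],[0,0,0],0.6],[[0,0,2],[0,0,0],0.6]]'
python3 - <<'E'
from h import *
s=cam("scene");c=np.array([.516,.0945]);d=np.array([1.092,-.529])-c;d/=np.linalg.norm(d);e=c+.016*d
o=proj(s,[.516,.0945,.13]).astype(int)-[40,35]
for z in np.arange(.085,.105,.003): print(round(z,3),((proj(s,[*e,z])-o)*7).round(0))
col=int(round(o[0]+300/7))
for v in range(o[1]+42,o[1]+60): print(v,(v-o[1]+.5)*7,s["pixels"][v,col])
E
```

```text
clock: 17.65
position: [0.5167, 0.0946, 0.1617]
tool_rot: [[-0.004, -1.0, 0.001], [-1.0, 0.004, -0.0], [0.0, -0.001, -1.0]]
wrist_force: [-2.1, -0.5, 5.3]
finger_gap: 0.0286
grip_force: 60.0
0.085 [285. 385.]
0.088 [285. 379.]
0.091 [285. 373.]
0.094 [285. 366.]
0.097 [285. 360.]
0.1 [285. 354.]
0.103 [285. 347.]
159 297.5 [166  89  55]
160 304.5 [105  31   0]
161 311.5 [86 65 54]
162 318.5 [91 83 74]
163 325.5 [83 83 82]
164 332.5 [85 87 86]
165 339.5 [83 83 82]
166 346.5 [86 87 90]
167 353.5 [80 74 70]
168 360.5 [93 69 54]
169 367.5 [79 77 77]
170 374.5 [86 90 90]
171 381.5 [88 61 61]
172 388.5 [85 55 54]
173 395.5 [85 56 54]
174 402.5 [81 66 59]
175 409.5 [91 94 93]
176 416.5 [91 93 93]
```

```bash
python3 -m inch '[[[0,0,-2],[0,0,0],0.6],[[0,0,-2],[0,0,0],0.6],[[0,0,-2],[0,0,0],0.1],[[0,0,-2],[0,0,0],-0.2],[[0,0,-2],[0,0,0],-0.2],[[0,0,-2],[0,0,0],-0.2],[[0,0,-25],[0,0,0],-0.2],[[0,0,-60],[0,0,0],-0.2]]'
python3 -m inch '[[[40,0,0],[0,0,0],-0.2],[[80,0,0],[0,0,0],-0.2],[[120,-20,0],[0,0,0],-0.2],[[150,-40,-10],[0,0,0],-0.2],[[170,-70,-10],[0,0,0],-0.2],[[170,-70,-10],[0,0,0],-0.2],[[170,-70,-10],[0,0,0],-0.2],[[170,-70,-10],[0,0,0],-0.2]]'
python3 - <<'E'
from h import *
print(goal([.643,-.0852,.2],180))
s=cam("scene","s5")
p=proj(s,[.516,.0945,.13]).astype(int);cv2.imwrite(f"pics/m4.png",cv2.resize(s["pixels"][p[1]-35:p[1]+45,p[0]-40:p[0]+40,::-1],None,fx=7,fy=7,interpolation=cv2.INTER_CUBIC))
E
```

```text
clock: 18.5
position: [0.5155, 0.0944, 0.2196]
tool_rot: [[-0.004, -1.0, -0.004], [-1.0, 0.004, -0.002], [0.002, 0.004, -1.0]]
wrist_force: [0.4, 0.4, -0.4]
finger_gap: 0.0515
grip_force: 0.0
clock: 19.3
position: [0.5856, -0.0753, 0.2314]
tool_rot: [[-0.004, -1.0, 0.0], [-1.0, 0.004, -0.0], [0.0, -0.0, -1.0]]
wrist_force: [-0.7, 0.0, -0.1]
finger_gap: 0.0513
grip_force: 0.0
[[9.7, -57.5, 31.4], -0.0037]
```

View pics/m4.png

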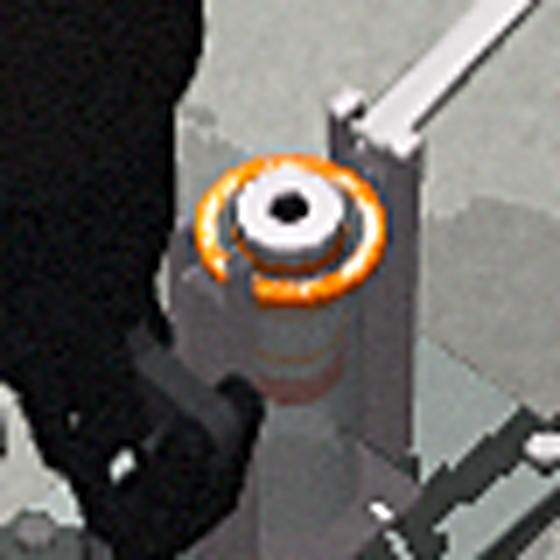

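Roll 3 is upright and centred, standing proud at (290,210). Now for the rod.

```bash
python3 -m inch '[[[5,-30,0],[0,0,0],-0.2],[[10,-57,0],[0,0,-0.004],-0.2],[[10,-57,15],[0,0,-0.004],-0.2],[[10,-57,30],[0,0,-0.004],-0.2],[[10,-57,31],[0,0,-0.004],-0.2],[[10,-57,31],[0,0,-0.004],-0.2],[[10,-57,31],[0,0,-0.004],-0.2],[[10,-57,31],[0,0,-0.004],-0.2]]'
python3 - <<'E'
from h import *
print(goal([.643,-.0852,.135],180));s=cam("scene","s6");h=cv2.cvtColor(s["pixels"],cv2.COLOR_RGB2HSV)
m=cv2.inRange(h,(22,150,100),(35,255,255));ys,xs=np.nonzero(m);print(len(xs),xs.mean(),ys.mean(),ys.min())
print(proj(s,[.643,-.0852,.161]))
E
```

```text
clock: 20.15
position: [0.6429, -0.0858, 0.2017]
tool_rot: [[0.0, -1.0, 0.002], [-1.0, -0.0, -0.0], [0.0, -0.002, -1.0]]
wrist_force: [1.1, 0.3, 0.5]
finger_gap: 0.051
grip_force: 0.0
[[-0.6, 0.0, 66.7], 0.0002]
196 350.11224489795916 235.3877551020408 228
[309.5944434 230.7376534]
```

```bash
python3 -m inch '[[[0,0,15],[0,0,0],-0.2],[[0,0,30],[0,0,0],-0.2],[[0,0,45],[0,0,0],-0.2],[[0,0,57],[0,0,0],-0.2],[[0,0,64],[0,0,0],-0.2],[[0,0,67],[0,0,0],-0.2],[[0,0,67],[0,0,0],-0.2],[[0,0,67],[0,0,0],-0.2]]' 60
python3 -m inch '[[[0,0,0],[0,0,0],0.2],[[0,0,0],[0,0,0],0.5],[[0,0,0],[0,0,0],0.9],[[0,0,0],[0,0,0],0.9],[[0,0,0],[0,0,0],0.9],[[0,0,0],[0,0,0],0.9],[[0,0,0],[0,0,0],0.9],[[0,0,0],[0,0,0],0.9]]' 80
python3 -m inch '[[[0,0,-20],[0,0,0],0.9],[[0,0,-45],[0,0,0],0.9],[[0,0,-75],[0,0,0],0.9],[[0,0,-105],[0,0,0],0.9],[[0,0,-135],[0,0,0],0.9],[[0,0,-160],[0,0,0],0.9],[[0,0,-170],[0,0,0],0.9],[[0,0,-170],[0,0,0],0.9]]'
python3 - <<'E'
from h import *
print(goal([.516,.0945,.305],180));s=cam("scene","s6");p=proj(s,[.643,-.0852,.24]).astype(int)
cv2.imwrite(f"pics/m5.png",cv2.resize(s["pixels"][p[1]-70:p[1]+100,p[0]-80:p[0]+80,::-1],None,fx=3.5,fy=3.5))
E
```

```text
clock: 21.0
position: [0.6432, -0.0859, 0.1341]
tool_rot: [[0.0, -1.0, 0.001], [-1.0, -0.0, -0.0], [0.0, -0.001, -1.0]]
wrist_force: [0.7, -0.4, -0.5]
finger_gap: 0.0516
grip_force: 0.0
clock: 21.8
position: [0.6433, -0.0859, 0.1341]
tool_rot: [[0.0, -1.0, 0.002], [-1.0, -0.0, -0.0], [0.0, -0.002, -1.0]]
wrist_force: [1.3, 1.4, 4.5]
finger_gap: 0.0177
grip_force: 77.9
clock: 22.6
position: [0.643, -0.0857, 0.3034]
tool_rot: [[-0.0, -1.0, 0.0], [-1.0, 0.0, 0.0], [-0.0, -0.0, -1.0]]
wrist_force: [0.2, 0.1, -2.1]
finger_gap: 0.0181
grip_force: 78.3
[[-180.2, 127.0, -1.6], -0.0]
```

View pics/m5.png

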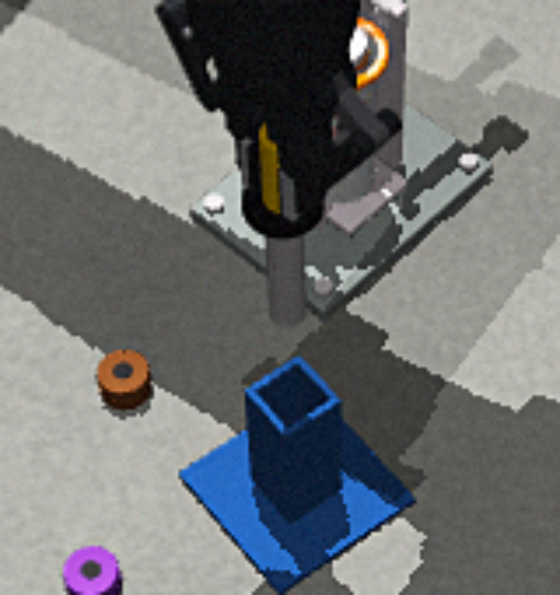

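The rod is held upright (collar at crop (283,205), tip (288,318)). I'll carry it over the mouth and ram.

```bash
python3 -m inch '[[[-20,14,0],[0,0,0],0.9],[[-50,35,0],[0,0,0],0.9],[[-85,60,0],[0,0,0],0.9],[[-120,85,0],[0,0,0],0.9],[[-150,106,0],[0,0,0],0.9],[[-172,121,0],[0,0,0],0.9],[[-180,127,0],[0,0,0],0.9],[[-180,127,0],[0,0,0],0.9]]' 80
python3 -m inch '[[[0,0,5],[0,0,0],0.9],[[0,0,10],[0,0,0],0.9],[[0,0,15],[0,0,0],0.9],[[0,0,20],[0,0,0],0.9],[[0,0,24],[0,0,0],0.9],[[0,0,26],[0,0,0],0.9],[[0,0,26],[0,0,0],0.9],[[0,0,26],[0,0,0],0.9]]'
```

```text
clock: 23.45
position: [0.515, 0.095, 0.3017]
tool_rot: [[0.002, -1.0, -0.002], [-1.0, -0.002, -0.001], [0.001, 0.002, -1.0]]
wrist_force: [-0.6, 0.6, -1.7]
finger_gap: 0.0184
grip_force: 78.6
clock: 24.25
position: [0.5159, 0.0941, 0.2775]
tool_rot: [[0.0, -1.0, 0.0], [-1.0, -0.0, -0.0], [0.0, -0.0, -1.0]]
wrist_force: [-0.1, 0.5, -1.7]
finger_gap: 0.0184
grip_force: 78.6
```

```bash
python3 -m inch '[[[0,0,2],[0,0,0],0.9],[[0,0,4],[0,0,0],0.9],[[0,0,6],[0,0,0],0.9],[[0,0,8],[0,0,0],0.9],[[0,0,10],[0,0,0],0.9],[[0,0,12],[0,0,0],0.9],[[0,0,14],[0,0,0],0.9],[[0,0,16],[0,0,0],0.9]]'
python3 -m inch '[[[0,0,2],[0,0,0],0.9],[[0,0,4],[0,0,0],0.9],[[0,0,6],[0,0,0],0.9],[[0,0,8],[0,0,0],0.9],[[0,0,10],[0,0,0],0.9],[[0,0,12],[0,0,0],0.9],[[0,0,14],[0,0,0],0.9],[[0,0,16],[0,0,0],0.9]]'
python3 -m inch '[[[0,0,2],[0,0,0],0.9],[[0,0,4],[0,0,0],0.9],[[0,0,6],[0,0,0],0.9],[[0,0,8],[0,0,0],0.9],[[0,0,10],[0,0,0],0.9],[[0,0,12],[0,0,0],0.9],[[0,0,14],[0,0,0],0.9],[[0,0,16],[0,0,0],0.9]]'
```

```text
clock: 25.05
position: [0.5159, 0.0941, 0.2615]
tool_rot: [[0.0, -1.0, 0.001], [-1.0, -0.0, -0.0], [0.0, -0.001, -1.0]]
wrist_force: [-0.6, -0.4, 3.1]
finger_gap: 0.0182
grip_force: 79.1
clock: 25.85
position: [0.5159, 0.0941, 0.2452]
tool_rot: [[-0.0, -1.0, 0.0], [-1.0, 0.0, -0.0], [0.0, -0.0, -1.0]]
wrist_force: [-0.0, 0.7, 3.3]
finger_gap: 0.0182
grip_force: 79.1
clock: 26.65
position: [0.5158, 0.0941, 0.2291]
tool_rot: [[0.0, -1.0, 0.0], [-1.0, -0.0, -0.0], [0.0, -0.0, -1.0]]
wrist_force: [0.2, 0.3, 3.2]
finger_gap: 0.0184
grip_force: 79.1
```

```bash
python3 -m inch '[[[0,0,2],[0,0,0],0.9],[[0,0,4],[0,0,0],0.9],[[0,0,4],[0,0,0],0.9],[[0,0,-10],[0,0,0],0.9],[[0,0,-30],[0,0,0],0.9],[[0,0,-50],[0,0,0],0.9],[[0,0,-70],[0,0,0],0.9],[[0,0,-78],[0,0,0],0.9]]'
python3 -m inch '[[[20,-14,0],[0,0,0],0.9],[[50,-35,0],[0,0,0],0.9],[[85,-60,0],[0,0,0],0.9],[[120,-85,0],[0,0,0],0.9],[[150,-106,0],[0,0,0],0.9],[[172,-121,0],[0,0,0],0.9],[[180,-127,0],[0,0,0],0.9],[[180,-127,0],[0,0,0],0.9]]'
python3 -m inch '[[[0,0,10],[0,0,0],0.9],[[0,0,20],[0,0,0],0.9],[[0,0,30],[0,0,0],0.9],[[0,0,40],[0,0,0],0.9],[[0,0,50],[0,0,0],0.9],[[0,0,60],[0,0,0],0.9],[[0,0,60],[0,0,0],0.9],[[0,0,60],[0,0,0],0.9]]'
python3 -c "
from h import *
print(goal([.643,-.0857,.1345],180))"
```

```text
clock: 27.45
position: [0.516, 0.0941, 0.3095]
tool_rot: [[-0.0, -1.0, 0.002], [-1.0, 0.0, 0.001], [-0.001, -0.002, -1.0]]
wrist_force: [-0.8, -0.4, -2.1]
finger_gap: 0.0184
grip_force: 78.6
clock: 28.25
position: [0.643, -0.0867, 0.3055]
tool_rot: [[-0.002, -1.0, -0.003], [-1.0, 0.002, -0.0], [0.0, 0.003, -1.0]]
wrist_force: [-1.1, 0.8, -2.7]
finger_gap: 0.0182
grip_force: 78.6
clock: 29.05
position: [0.6428, -0.086, 0.2473]
tool_rot: [[-0.0, -1.0, -0.0], [-1.0, 0.0, -0.0], [0.0, 0.0, -1.0]]
wrist_force: [1.1, 0.4, -1.7]
finger_gap: 0.0183
grip_force: 78.6
[[-0.3, -0.3, 112.8], -0.0]
```

```bash
python3 -m inch '[[[0,0,12],[0,0,0],0.9],[[0,0,25],[0,0,0],0.9],[[0,0,40],[0,0,0],0.9],[[0,0,58],[0,0,0],0.9],[[0,0,76],[0,0,0],0.9],[[0,0,94],[0,0,0],0.9],[[0,0,106],[0,0,0],0.9],[[0,0,111],[0,0,0],0.9]]'
python3 -m inch '[[[0,0,0],[0,0,0],0.9],[[0,0,0],[0,0,0],0.9],[[0,0,0],[0,0,0],0.4],[[0,0,0],[0,0,0],0],[[0,0,0],[0,0,0],-0.2],[[0,0,0],[0,0,0],-0.2],[[0,0,-20],[0,0,0],-0.2],[[0,0,-60],[0,0,0],-0.2]]'
python3 -m inch '[[[20,10,-30],[0,0,0],-0.2],[[40,20,-30],[0,0,0],-0.2],[[60,30,-30],[0,0,0],-0.2],[[80,40,-30],[0,0,0],-0.2],[[80,40,-30],[0,0,0],-0.2],[[80,40,-30],[0,0,0],-0.2],[[80,40,-30],[0,0,0],-0.2],[[80,40,-30],[0,0,0],-0.2]]'
python3 rolls.py m6 |grep top
python3 - <<'E'
from h import *
print(goal([.5655,-.315,.0285],180));s=cam("scene","s7");h=cv2.cvtColor(s["pixels"],cv2.COLOR_RGB2HSV)
m=cv2.inRange(h,(22,150,100),(35,255,255));m[:200]=0;ys,xs=np.nonzero(m);print(len(xs),xs.mean(),ys.mean())
E
```

```text
clock: 29.85
position: [0.6418, -0.0859, 0.1341]
tool_rot: [[0.0, -1.0, -0.003], [-1.0, -0.0, -0.0], [0.0, 0.003, -1.0]]
wrist_force: [-7.8, 4.0, 8.7]
finger_gap: 0.0181
grip_force: 79.8
clock: 30.65
position: [0.6412, -0.0857, 0.193]
tool_rot: [[-0.0, -1.0, -0.007], [-1.0, 0.0, 0.0], [-0.0, 0.007, -1.0]]
wrist_force: [0.6, 0.0, -0.6]
finger_gap: 0.0512
grip_force: 0.0
clock: 31.45
position: [0.6031, -0.1652, 0.2262]
tool_rot: [[0.001, -1.0, -0.0], [-1.0, -0.001, -0.0], [0.0, 0.0, -1.0]]
wrist_force: [-0.1, 0.2, -0.3]
finger_gap: 0.0509
grip_force: 0.0
top [ 0.5647 -0.3152] 129
top [ 0.4205 -0.326 ] 139
[[149.7, 37.6, 197.7], 0.0008]
234 344.3205128205128 235.95726495726495
```

```bash
python3 -m inch '[[[40,10,10],[0,0,0],-0.2],[[80,20,30],[0,0,0],-0.2],[[120,30,70],[0,0,0],-0.2],[[150,37,110],[0,0,0],-0.2],[[150,37,130],[0,0,0],-0.2],[[150,37,140],[0,0,0],-0.2],[[150,37,170],[0,0,0],-0.2],[[150,37,197],[0,0,0],-0.2]]' 50
python3 -m inch '[[[0,0,0],[0,0,0],-0.2],[[0,0,0],[0,0,0],0.4],[[0,0,0],[0,0,0],0.6],[[0,0,0],[0,0,0],0.6],[[0,0,0],[0,0,0],0.6],[[0,0,-20],[0,0,0],0.6],[[0,0,-60],[0,0,0],0.6],[[0,0,-100],[0,0,0],0.6]]'
python3 -m inch '[[[-40,5,-30],[0,0,0],0.6],[[-80,10,-60],[0,0,0],0.6],[[-125,15,-85],[0,0,0],0.6],[[-170,20,-85],[0,0,0],0.6],[[-215,25,-85],[0,0,0],0.6],[[-260,30,-85],[0,0,0],0.6],[[-300,36,-85],[0,0,0],0.6],[[-340,42,-85],[0,0,0],0.6]]'
python3 -m inch '[[[-40,5,0],[0,0,0],0.6],[[-60,8,0],[0,0,0],0.6],[[-60,8,0],[0,0,0],0.6],[[-60,8,0],[0,0,0],0.6],[[-60,8,0],[0,0,0],0.6],[[-60,8,0],[0,0,0],0.6],[[-60,8,0],[0,0,0],0.6],[[-60,8,0],[0,0,0],0.6]]'
python3 - <<'E'
from h import *
print(goal([.516,.0945,.165],180));s=cam("scene","s8");h=cv2.cvtColor(s["pixels"],cv2.COLOR_RGB2HSV)
m=cv2.inRange(h,(22,150,150),(35,255,255));m[:200]=0;m[:,340:]=0;ys,xs=np.nonzero(m);print(len(xs),xs.mean(),ys.mean())
E
```

```text
clock: 32.4
position: [0.5672, -0.3155, 0.0302]
tool_rot: [[0.001, -1.0, 0.003], [-1.0, -0.001, -0.001], [0.001, -0.003, -1.0]]
wrist_force: [0.2, 0.2, -0.4]
finger_gap: 0.051
grip_force: 0.0
clock: 33.2
position: [0.5653, -0.3158, 0.1303]
tool_rot: [[-0.0, -1.0, -0.001], [-1.0, 0.0, 0.0], [-0.0, 0.001, -1.0]]
wrist_force: [1.2, -0.7, 0.7]
finger_gap: 0.0291
grip_force: 49.4
clock: 34.0
position: [0.5233, 0.0258, 0.2151]
tool_rot: [[0.0, -1.0, 0.001], [-1.0, -0.0, 0.001], [-0.001, -0.001, -1.0]]
wrist_force: [0.4, 0.1, -0.5]
finger_gap: 0.0292
grip_force: 49.4
clock: 34.8
position: [0.5159, 0.0836, 0.2143]
tool_rot: [[-0.001, -1.0, -0.0], [-1.0, 0.001, -0.0], [0.0, 0.0, -1.0]]
wrist_force: [0.0, -0.5, -0.5]
finger_gap: 0.0289
grip_force: 49.4
[[-10.9, -0.1, 49.3], -0.001]
71 310.15492957746477 231.26760563380282
```

```bash
python3 -m inch '[[[-11,0,0],[0,0,0],0.6],[[-11,0,10],[0,0,0],0.6],[[-11,0,25],[0,0,0],0.6],[[-11,0,40],[0,0,0],0.6],[[-11,0,48],[0,0,0],0.6],[[-11,0,50],[0,0,0],0.6],[[-11,0,50],[0,0,0],0.6],[[-11,0,50],[0,0,0],0.6]]'
python3 -m inch '[[[0,0,0],[0,0,0],0.6],[[0,0,0],[0,0,0],0.2],[[0,0,0],[0,0,0],-0.2],[[0,0,0],[0,0,0],-0.2],[[0,0,0],[0,0,0],-0.2],[[0,0,-15],[0,0,0],-0.2],[[0,0,-35],[0,0,0],-0.2],[[0,0,-50],[0,0,0],-0.2]]'
python3 -m inch '[[[40,0,0],[0,0,0],-0.2],[[80,10,0],[0,0,0],-0.2],[[120,20,0],[0,0,0],-0.2],[[160,30,0],[0,0,0],-0.2],[[200,40,0],[0,0,0],-0.2],[[240,50,0],[0,0,0],-0.2],[[240,50,0],[0,0,0],-0.2],[[240,50,0],[0,0,0],-0.2]]'
python3 rolls.py m7 |grep top
python3 - <<'E'
from h import *
print(goal([.421,-.326,.0285],180))
E
```

```text
clock: 35.65
position: [0.5159, 0.0951, 0.1646]
tool_rot: [[-0.0, -1.0, 0.0], [-1.0, 0.0, 0.0], [-0.0, -0.0, -1.0]]
wrist_force: [0.5, -0.1, -0.5]
finger_gap: 0.0292
grip_force: 49.5
clock: 36.45
position: [0.5162, 0.0951, 0.2168]
tool_rot: [[0.0, -1.0, 0.002], [-1.0, -0.0, 0.0], [-0.0, -0.002, -1.0]]
wrist_force: [0.6, -0.2, 0.1]
finger_gap: 0.0511
grip_force: 0.0
clock: 37.25
position: [0.4658, -0.1456, 0.2152]
tool_rot: [[-0.002, -1.0, 0.001], [-1.0, 0.002, 0.0], [-0.0, -0.001, -1.0]]
wrist_force: [0.4, -0.3, -0.3]
finger_gap: 0.0515
grip_force: 0.0
top [ 0.4205 -0.3261] 127
[[181.7, 45.3, 186.2], 0.0004]
```

View pics/m7.png

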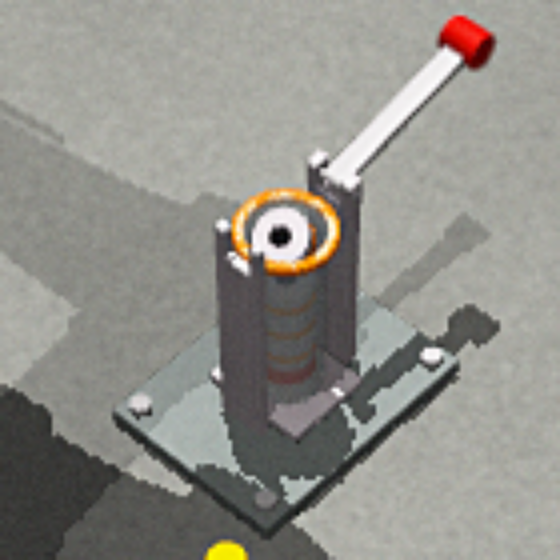

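Three bands sit in the tube at (290,310), (290,335) and (290,360). The fourth roll's top at (282,235) is too high, so it is hung in the flare, as the second was. I'll fetch roll 5 and use its underside to seat the fourth.

```bash
python3 -m inch '[[[40,10,10],[0,0,0],-0.2],[[80,20,30],[0,0,0],-0.2],[[120,30,60],[0,0,0],-0.2],[[160,40,90],[0,0,0],-0.2],[[181,45,120],[0,0,0],-0.2],[[181,45,135],[0,0,0],-0.2],[[181,45,160],[0,0,0],-0.2],[[181,45,186],[0,0,0],-0.2]]' 50
python3 -m inch '[[[0,0,0],[0,0,0],-0.2],[[0,0,0],[0,0,0],0.4],[[0,0,0],[0,0,0],0.6],[[0,0,0],[0,0,0],0.6],[[0,0,0],[0,0,0],0.6],[[0,0,-20],[0,0,0],0.6],[[0,0,-60],[0,0,0],0.6],[[0,0,-100],[0,0,0],0.6]]' 60
python3 -m inch '[[[-40,-9,-30],[0,0,0],0.6],[[-80,-18,-60],[0,0,0],0.6],[[-125,-28,-85],[0,0,0],0.6],[[-170,-38,-85],[0,0,0],0.6],[[-215,-48,-85],[0,0,0],0.6],[[-260,-58,-85],[0,0,0],0.6],[[-300,-67,-85],[0,0,0],0.6],[[-340,-76,-85],[0,0,0],0.6]]'
python3 -m inch '[[[-40,-10,0],[0,0,0],0.6],[[-80,-19,0],[0,0,0],0.6],[[-80,-19,0],[0,0,0],0.6],[[-80,-19,0],[0,0,0],0.6],[[-80,-19,0],[0,0,0],0.6],[[-80,-19,0],[0,0,0],0.6],[[-80,-19,0],[0,0,0],0.6],[[-80,-19,0],[0,0,0],0.6]]'
python3 - <<'E'
from h import *
print(goal([.5165,.0945,.165],180))
c=cv2.imread("pics/m7.png") # ring refit in m7
h=cv2.cvtColor(c,cv2.COLOR_BGR2HSV);m=cv2.inRange(h,(8,150,170),(22,255,255));m[300:]=0;ys,xs=np.nonzero(m)
e=cv2.fitEllipse(cv2.convexHull(np.c_[xs,ys].astype(np.float32)));print(e)
s=cam("scene");p=proj(s,[.516,.0945,.13]).astype(int)-[70,60];print("ring",at(s,*(p+np.array(e[0])/4-.375),.142))
E
```

```text
clock: 38.15
position: [0.4222, -0.325, 0.0284]
tool_rot: [[0.002, -1.0, 0.001], [-1.0, -0.002, -0.001], [0.001, -0.001, -1.0]]
wrist_force: [-0.8, -0.2, 0.2]
finger_gap: 0.0513
grip_force: 0.0
clock: 38.95
position: [0.4202, -0.3257, 0.1294]
tool_rot: [[-0.0, -1.0, -0.001], [-1.0, 0.0, 0.0], [-0.0, 0.001, -1.0]]
wrist_force: [0.2, -0.7, -0.6]
finger_gap: 0.0287
grip_force: 59.3
clock: 39.75
position: [0.4968, 0.016, 0.2139]
tool_rot: [[0.0, -1.0, 0.001], [-1.0, -0.0, 0.0], [-0.0, -0.001, -1.0]]
wrist_force: [1.3, -0.3, -0.8]
finger_gap: 0.0288
grip_force: 59.3
clock: 40.55
position: [0.5158, 0.0935, 0.2135]
tool_rot: [[-0.001, -1.0, 0.0], [-1.0, 0.001, 0.0], [-0.0, -0.0, -1.0]]
wrist_force: [-0.4, -0.6, -0.2]
finger_gap: 0.0286
grip_force: 59.3
[[-1.0, -0.7, 48.5], -0.001]
((285.2918701171875, 230.2408905029297), (83.75574493408203, 110.22640991210938), 89.08467102050781)
ring [0.51758642 0.09377789 0.142     ]
```

```bash
python3 -m inch '[[[-1,-1,5],[0,0,0],0.6],[[-1,-1,15],[0,0,0],0.6],[[-1,-1,25],[0,0,0],0.6],[[-1,-1,35],[0,0,0],0.6],[[-1,-1,40],[0,0,0],0.6],[[-1,-1,41],[0,0,0],0.6],[[-1,-1,42],[0,0,0],0.6],[[-1,-1,43],[0,0,0],0.6]]'
python3 -m inch '[[[0,0,1],[0,0,0],0.6],[[0,0,1],[0,0,0],0.6],[[0,0,2],[0,0,0],0.6],[[0,0,2],[0,0,0],0.6],[[0,0,3],[0,0,0],0.6],[[0,0,3],[0,0,0],0.6],[[0,0,4],[0,0,0],0.6],[[0,0,4],[0,0,0],0.6]]'
python3 -m inch '[[[0,0,1],[0,0,0],0.6],[[0,0,1],[0,0,0],0.6],[[0,0,2],[0,0,0],0.6],[[0,0,2],[0,0,0],0.6],[[0,0,3],[0,0,0],0.6],[[0,0,3],[0,0,0],0.6],[[0,0,3],[0,0,0],0.6],[[0,0,3],[0,0,0],0.6]]'
python3 - <<'E'
from h import *
s=cam("scene");c=np.array([.516,.0945]);d=np.array([1.092,-.529])-c;d/=np.linalg.norm(d);e=c+.016*d
for z in np.arange(.04,.135,.004):
    q=proj(s,[*e,z]);u,v=np.round(q).astype(int);print(round(z,3),v,s["pixels"][v,u-1:u+4].mean(0).round(),end="; ")
E
```

```text
clock: 41.4
position: [0.517, 0.0952, 0.1707]
tool_rot: [[0.0, -1.0, 0.001], [-1.0, -0.0, 0.0], [-0.0, -0.001, -1.0]]
wrist_force: [-0.5, 0.4, 0.6]
finger_gap: 0.0284
grip_force: 59.4
clock: 42.2
position: [0.5168, 0.0951, 0.1661]
tool_rot: [[0.0, -1.0, -0.0], [-1.0, -0.0, -0.0], [0.0, 0.0, -1.0]]
wrist_force: [0.3, -0.1, -0.6]
finger_gap: 0.0289
grip_force: 59.4
clock: 43.0
position: [0.5168, 0.0951, 0.1633]
tool_rot: [[-0.0, -1.0, 0.0], [-1.0, 0.0, -0.0], [0.0, -0.0, -1.0]]
wrist_force: [0.6, -1.2, -0.1]
finger_gap: 0.0284
grip_force: 59.4
0.04 185 [85. 59. 58.]; 0.044 184 [85. 79. 79.]; 0.048 183 [84. 85. 86.]; 0.052 182 [87. 73. 62.]; 0.056 180 [83. 84. 86.]; 0.06 179 [84. 85. 85.]; 0.064 178 [85. 86. 86.]; 0.068 177 [84. 82. 82.]; 0.072 176 [87. 75. 63.]; 0.076 175 [84. 74. 67.]; 0.08 173 [83. 85. 85.]; 0.084 172 [82. 83. 85.]; 0.088 171 [84. 86. 86.]; 0.092 170 [84. 71. 60.]; 0.096 169 [89. 74. 62.]; 0.1 168 [82. 85. 87.]; 0.104 166 [85. 86. 87.]; 0.108 165 [82. 82. 81.]; 0.112 164 [87. 73. 63.]; 0.116 163 [87. 75. 64.]; 0.12 161 [81. 80. 85.]; 0.124 160 [105.  33.   0.]; 0.128 159 [155.  68.  14.]; 0.132 158 [202. 125.  66.];
```

Four evenly spaced bands at z ≈ 53, 74, 94 and 114 mm show that roll 4 is in fact seated, with the stack top near 124 mm. Releasing roll 5 onto it, then going for the rod.

```bash
python3 -m inch '[[[0,0,0],[0,0,0],0.6],[[0,0,0],[0,0,0],0.2],[[0,0,0],[0,0,0],-0.2],[[0,0,0],[0,0,0],-0.2],[[0,0,0],[0,0,0],-0.2],[[0,0,-15],[0,0,0],-0.2],[[0,0,-40],[0,0,0],-0.2],[[0,0,-70],[0,0,0],-0.2]]'
python3 -m inch '[[[40,-20,0],[0,0,0],-0.2],[[80,-50,0],[0,0,0],-0.2],[[115,-80,0],[0,0,0],-0.2],[[150,-105,0],[0,0,0],-0.2],[[180,-126,0],[0,0,0],-0.2],[[180,-126,0],[0,0,0],-0.2],[[180,-126,0],[0,0,0],-0.2],[[180,-126,0],[0,0,0],-0.2]]'
python3 rolls.py m8 | grep top
python3 - <<'E'
from h import *
print(goal([.643,-.0857,.1345],180))
s=cam("scene");c=np.array([.516,.0945]);d=np.array([1.092,-.529])-c;d/=np.linalg.norm(d);e=c+.016*d
for z in np.arange(.04,.16,.005):
    q=proj(s,[*e,z]);u,v=np.round(q).astype(int);print(round(z,3),v,s["pixels"][v,u-1:u+4].mean(0).round(),end="; ")
p=s["pixels"][130:165,300:350].astype(int);m=(p.min(2)>150);n,_,st,ce=cv2.connectedComponentsWithStats(m.astype(np.uint8))
for i in range(1,n):
    if st[i,4]>15: q=ce[i]+[300,130];print(q,st[i,4],at(s,*q,.142),at(s,*q,.146),at(s,*q,.15))
E
```

```text
clock: 43.85
position: [0.5165, 0.0949, 0.2345]
tool_rot: [[0.0, -1.0, -0.001], [-1.0, -0.0, -0.001], [0.001, 0.001, -1.0]]
wrist_force: [0.8, 0.2, 0.4]
finger_gap: 0.0513
grip_force: 0.0
clock: 44.65
position: [0.6427, -0.0844, 0.2342]
tool_rot: [[0.0, -1.0, 0.001], [-1.0, -0.0, -0.0], [0.0, -0.001, -1.0]]
wrist_force: [0.4, 1.8, -0.2]
finger_gap: 0.0514
grip_force: 0.0
[[1.8, -0.2, 99.9], 0.0013]
0.04 185 [37. 39. 40.]; 0.045 184 [28. 29. 29.]; 0.05 182 [10. 10. 11.]; 0.055 181 [13. 14. 13.]; 0.06 179 [16. 17. 16.]; 0.065 178 [18. 18. 21.]; 0.07 176 [10. 10. 13.]; 0.075 175 [10. 13. 12.]; 0.08 173 [13. 14. 14.]; 0.085 172 [13. 14. 13.]; 0.09 171 [13. 13. 16.]; 0.095 169 [13. 13. 13.]; 0.1 168 [12. 11. 14.]; 0.105 166 [14. 14. 13.]; 0.11 164 [14. 14. 16.]; 0.115 163 [11. 10. 11.]; 0.12 161 [15. 13. 16.]; 0.125 160 [17. 17. 21.]; 0.13 158 [14. 14. 16.]; 0.135 157 [17. 17. 18.]; 0.14 155 [16. 16. 15.]; 0.145 153 [19. 17. 18.]; 0.15 152 [16. 14. 15.]; 0.155 150 [18. 16. 17.]; [344.784689   141.48325359] 209 [0.53388696 0.13756372 0.142     ] [0.53621919 0.13477985 0.146     ] [0.53855142 0.13199599 0.15      ]
[335.52941176 150.82352941] 17 [0.5368624  0.10518936 0.142     ] [0.5391822  0.10254078 0.146     ] [0.54150199 0.0998922  0.15      ]
```

```bash
python3 -m inch '[[[2,0,20],[0,0,0],-0.2],[[2,0,40],[0,0,0],-0.2],[[2,0,60],[0,0,0],-0.2],[[2,0,80],[0,0,0],-0.2],[[2,0,92],[0,0,0],-0.2],[[2,0,100],[0,0,0],-0.2],[[2,0,100],[0,0,0],-0.2],[[2,0,100],[0,0,0],-0.2]]' 80
python3 -m inch '[[[0,0,0],[0,0,0],0.2],[[0,0,0],[0,0,0],0.5],[[0,0,0],[0,0,0],0.9],[[0,0,0],[0,0,0],0.9],[[0,0,0],[0,0,0],0.9],[[0,0,0],[0,0,0],0.9],[[0,0,0],[0,0,0],0.9],[[0,0,0],[0,0,0],0.9]]' 80
python3 -m inch '[[[0,0,-20],[0,0,0],0.9],[[0,0,-45],[0,0,0],0.9],[[0,0,-75],[0,0,0],0.9],[[0,0,-105],[0,0,0],0.9],[[0,0,-135],[0,0,0],0.9],[[0,0,-160],[0,0,0],0.9],[[0,0,-170],[0,0,0],0.9],[[0,0,-170],[0,0,0],0.9]]'
python3 - <<'E'
from h import *
print(goal([.5165,.0945,.3035],180))
for n in("scene","top"):
  s=cam(n);o=proj(s,[.5165,.0945,.144]).astype(int);p=s["pixels"][o[1]-14:o[1]+15,o[0]-14:o[0]+15].astype(int)
  m=(p.min(2)>140)&(p.max(2)-p.min(2)<30);k,_,st,ce=cv2.connectedComponentsWithStats(m.astype(np.uint8));i=1+st[1:,4].argmax()
  q=ce[i]+o-14;print(n,q,st[i],at(s,*q,.144))
E
```

```text
clock: 45.6
position: [0.6432, -0.0868, 0.1344]
tool_rot: [[0.0, -1.0, 0.001], [-1.0, -0.0, -0.0], [0.0, -0.001, -1.0]]
wrist_force: [-0.3, -0.2, 0.3]
finger_gap: 0.0512
grip_force: 0.0
clock: 46.4
position: [0.6433, -0.0869, 0.1344]
tool_rot: [[0.0, -1.0, 0.002], [-1.0, -0.0, -0.0], [0.0, -0.002, -1.0]]
wrist_force: [0.7, 1.1, 6.2]
finger_gap: 0.0183
grip_force: 77.9
clock: 47.2
position: [0.6431, -0.0868, 0.3036]
tool_rot: [[-0.0, -1.0, 0.001], [-1.0, 0.0, 0.0], [-0.0, -0.001, -1.0]]
wrist_force: [-0.5, -0.7, -1.8]
finger_gap: 0.0182
grip_force: 78.3
[[-181.3, 126.6, 0.1], -0.0]
scene [330.08695652 148.63043478] [17 10  7 10 46] [0.5256453  0.10076629 0.144     ]Traceback (most recent call last):
  File "<stdin>", line 5, in <module>
ValueError: attempt to get argmax of an empty sequence
```

```bash
python3 -m inch '[[[-20,14,0],[0,0,0],0.9],[[-50,35,0],[0,0,0],0.9],[[-85,60,0],[0,0,0],0.9],[[-120,85,0],[0,0,0],0.9],[[-150,106,0],[0,0,0],0.9],[[-172,121,0],[0,0,0],0.9],[[-181,126,0],[0,0,0],0.9],[[-181,126,0],[0,0,0],0.9]]' 80
python3 -m inch '[[[0,0,5],[0,0,0],0.9],[[0,0,10],[0,0,0],0.9],[[0,0,15],[0,0,0],0.9],[[0,0,20],[0,0,0],0.9],[[0,0,25],[0,0,0],0.9],[[0,0,28],[0,0,0],0.9],[[0,0,30],[0,0,0],0.9],[[0,0,32],[0,0,0],0.9]]'
python3 -m inch '[[[0,0,1],[0,0,0],0.9],[[0,0,2],[0,0,0],0.9],[[0,0,3],[0,0,0],0.9],[[0,0,4],[0,0,0],0.9],[[0,0,5],[0,0,0],0.9],[[0,0,6],[0,0,0],0.9],[[0,0,7],[0,0,0],0.9],[[0,0,8],[0,0,0],0.9]]'
python3 -m inch '[[[0,0,1],[0,0,0],0.9],[[0,0,2],[0,0,0],0.9],[[0,0,3],[0,0,0],0.9],[[0,0,4],[0,0,0],0.9],[[0,0,5],[0,0,0],0.9],[[0,0,6],[0,0,0],0.9],[[0,0,7],[0,0,0],0.9],[[0,0,7],[0,0,0],0.9]]'
```

```text
clock: 48.1
position: [0.5161, 0.0951, 0.302]
tool_rot: [[0.002, -1.0, -0.002], [-1.0, -0.002, -0.001], [0.001, 0.002, -1.0]]
wrist_force: [0.0, -0.5, -1.4]
finger_gap: 0.0184
grip_force: 78.5
clock: 48.9
position: [0.5169, 0.0941, 0.2713]
tool_rot: [[-0.0, -1.0, 0.0], [-1.0, 0.0, -0.0], [0.0, -0.0, -1.0]]
wrist_force: [-0.4, -0.1, -1.5]
finger_gap: 0.0182
grip_force: 78.5
clock: 49.7
position: [0.5171, 0.0941, 0.2643]
tool_rot: [[0.0, -1.0, 0.002], [-1.0, -0.0, 0.0], [-0.0, -0.002, -1.0]]
wrist_force: [-1.3, -0.2, 2.9]
finger_gap: 0.0184
grip_force: 78.8
clock: 50.5
position: [0.5168, 0.0941, 0.256]
tool_rot: [[-0.0, -1.0, -0.0], [-1.0, 0.0, -0.0], [0.0, 0.0, -1.0]]
wrist_force: [0.6, 0.5, 1.1]
finger_gap: 0.0187
grip_force: 78.9
```

```bash
python3 -m inch '[[[0,0,0.5],[0,0,0],0.9],[[0,0,1],[0,0,0],0.9],[[0,0,1.5],[0,0,0],0.9],[[0,0,2],[0,0,0],0.9],[[0,0,2.5],[0,0,0],0.9],[[0,0,3],[0,0,0],0.9],[[0,0,3],[0,0,0],0.9],[[0,0,3],[0,0,0],0.9]]'
python3 -m inch '[[[0,0,0.5],[0,0,0],0.9],[[0,0,1],[0,0,0],0.9],[[0,0,1.5],[0,0,0],0.9],[[0,0,1.5],[0,0,0],0.9],[[0,0,2],[0,0,0],0.9],[[0,0,2],[0,0,0],0.9],[[0,0,2],[0,0,0],0.9],[[0,0,2],[0,0,0],0.9]]'
```

```text
clock: 51.3
position: [0.5168, 0.0942, 0.2533]
tool_rot: [[0.0, -1.0, 0.0], [-1.0, -0.0, -0.0], [0.0, -0.0, -1.0]]
wrist_force: [0.1, 0.4, 3.0]
finger_gap: 0.0181
grip_force: 78.9
clock: 52.1
position: [0.5172, 0.094, 0.2533]
tool_rot: [[0.0, -1.0, 0.003], [-1.0, -0.0, 0.0], [-0.0, -0.003, -1.0]]
wrist_force: [-2.0, 0.5, 8.6]
finger_gap: 0.018
grip_force: 79.7
```

```bash
python3 -m inch '[[[0,0,1],[0,0,0],0.9],[[0,0,1],[0,0,0],0.9],[[0,0,2],[0,0,0],0.9],[[0,0,2],[0,0,0],0.9],[[0,0,3],[0,0,0],0.9],[[0,0,3],[0,0,0],0.9],[[0,0,3],[0,0,0],0.9],[[0,0,3],[0,0,0],0.9]]'
python3 -m inch '[[[0,0,1],[0,0,0],0.9],[[0,0,2],[0,0,0],0.9],[[0,0,3],[0,0,0],0.9],[[0,0,4],[0,0,0],0.9],[[0,0,5],[0,0,0],0.9],[[0,0,5],[0,0,0],0.9],[[0,0,5],[0,0,0],0.9],[[0,0,5],[0,0,0],0.9]]'
```

```text
clock: 52.9
position: [0.5176, 0.0937, 0.2531]
tool_rot: [[0.0, -1.0, 0.006], [-1.0, -0.0, 0.001], [-0.001, -0.006, -1.0]]
wrist_force: [-3.3, -0.1, 19.7]
finger_gap: 0.0183
grip_force: 81.1
clock: 53.7
position: [0.5181, 0.0932, 0.2528]
tool_rot: [[0.0, -1.0, 0.012], [-1.0, -0.0, 0.001], [-0.001, -0.012, -1.0]]
wrist_force: [-9.3, 0.8, 34.9]
finger_gap: 0.0188
grip_force: 83.6
```

Bottomed out: the height is unchanged while the force rose to 35 N. Withdrawing and returning the rod.

```bash
python3 -m inch '[[[0,0,-5],[0,0,0],0.9],[[0,0,-10],[0,0,0],0.9],[[0,0,-25],[0,0,0],0.9],[[0,0,-40],[0,0,0],0.9],[[0,0,-55],[0,0,0],0.9],[[0,0,-62],[0,0,0],0.9],[[0,0,-62],[0,0,0],0.9],[[0,0,-62],[0,0,0],0.9]]'
python3 -m inch '[[[20,-14,0],[0,0,0],0.9],[[50,-35,0],[0,0,0],0.9],[[85,-60,0],[0,0,0],0.9],[[120,-85,0],[0,0,0],0.9],[[150,-106,0],[0,0,0],0.9],[[172,-121,0],[0,0,0],0.9],[[180,-126,0],[0,0,0],0.9],[[180,-126,0],[0,0,0],0.9]]'
python3 -m inch '[[[0,0,10],[0,0,0],0.9],[[0,0,20],[0,0,0],0.9],[[0,0,30],[0,0,0],0.9],[[0,0,40],[0,0,0],0.9],[[0,0,50],[0,0,0],0.9],[[0,0,55],[0,0,0],0.9],[[0,0,55],[0,0,0],0.9],[[0,0,55],[0,0,0],0.9]]'
python3 -c "
from h import *
print(goal([.6433,-.0865,.1355],180))"
```

```text
clock: 54.5
position: [0.5167, 0.0943, 0.3042]
tool_rot: [[0.0, -1.0, -0.002], [-1.0, -0.0, -0.0], [0.0, 0.002, -1.0]]
wrist_force: [-0.3, -0.2, -2.7]
finger_gap: 0.0181
grip_force: 78.5
clock: 55.3
position: [0.6429, -0.0868, 0.3033]
tool_rot: [[-0.002, -1.0, -0.003], [-1.0, 0.002, -0.0], [0.0, 0.003, -1.0]]
wrist_force: [0.2, 1.2, -2.7]
finger_gap: 0.0183
grip_force: 78.6
clock: 56.1
position: [0.6429, -0.086, 0.2507]
tool_rot: [[-0.0, -1.0, 0.001], [-1.0, 0.0, -0.0], [0.0, -0.001, -1.0]]
wrist_force: [-0.4, 0.3, -1.3]
finger_gap: 0.0184
grip_force: 78.6
[[0.5, -0.3, 115.2], -0.0001]
```

```bash
python3 -m inch '[[[0,0,12],[0,0,0],0.9],[[0,0,28],[0,0,0],0.9],[[0,0,45],[0,0,0],0.9],[[0,0,62],[0,0,0],0.9],[[0,0,80],[0,0,0],0.9],[[0,0,98],[0,0,0],0.9],[[0,0,110],[0,0,0],0.9],[[0,0,114],[0,0,0],0.9]]'
python3 -m inch '[[[0,0,0],[0,0,0],0.9],[[0,0,0],[0,0,0],0.6],[[0,0,0],[0,0,0],0.2],[[0,0,0],[0,0,0],-0.2],[[0,0,0],[0,0,0],-0.2],[[0,0,0],[0,0,0],-0.2],[[0,0,-20],[0,0,0],-0.2],[[0,0,-60],[0,0,0],-0.2]]'
python3 -m inch '[[[0,0,-40],[0,0,0],-0.2],[[0,20,-60],[0,0,0],-0.2],[[-40,50,-80],[0,0,0],-0.2],[[-80,90,-80],[0,0,0],-0.2],[[-120,120,-80],[0,0,0],-0.2],[[-165,126,-80],[0,0,0],-0.2],[[-210,126,-80],[0,0,0],-0.2],[[-250,126,-80],[0,0,0],-0.2]]'
python3 - <<'E'
from h import *
print(goal([.517,.2356,.2],180))
s=cam("scene");h=cv2.cvtColor(s["pixels"],cv2.COLOR_RGB2HSV)
m=cv2.inRange(h,(22,150,150),(35,255,255));m[:200]=0;m[:,340:]=0;ys,xs=np.nonzero(m);print(len(xs),xs.mean(),ys.mean())
E
```

```text
clock: 56.9
position: [0.642, -0.086, 0.1345]
tool_rot: [[0.0, -1.0, -0.003], [-1.0, -0.0, -0.001], [0.001, 0.003, -1.0]]
wrist_force: [-2.0, -0.0, 1.3]
finger_gap: 0.018
grip_force: 79.5
clock: 57.7
position: [0.6412, -0.0857, 0.193]
tool_rot: [[-0.0, -1.0, -0.007], [-1.0, 0.0, 0.0], [-0.0, 0.007, -1.0]]
wrist_force: [0.6, -0.1, 0.9]
finger_gap: 0.0513
grip_force: 0.0
clock: 58.5
position: [0.516, 0.1664, 0.2773]
tool_rot: [[0.001, -1.0, 0.002], [-1.0, -0.001, 0.001], [-0.001, -0.002, -1.0]]
wrist_force: [1.7, 0.3, 0.2]
finger_gap: 0.0508
grip_force: 0.0
[[-69.1, -1.0, 77.4], 0.0012]
70 310.34285714285716 230.88571428571427
```

```bash
python3 -m inch '[[[-35,-1,10],[0,0,0],-0.2],[[-69,-1,20],[0,0,0],-0.2],[[-69,-1,40],[0,0,0],-0.2],[[-69,-1,60],[0,0,0],-0.2],[[-69,-1,80],[0,0,0],-0.2],[[-69,-1,94],[0,0,0],-0.2],[[-69,-1,101],[0,0,0],-0.2],[[-69,-1,101],[0,0,0],-0.2]]' 25
python3 -m inch '[[[0,0,0],[0,0,0],-0.2],[[0,0,0],[0,0,0],0.2],[[0,0,0],[0,0,0],0.7],[[0,0,0],[0,0,0],0.7],[[0,0,0],[0,0,0],0.7],[[0,0,0],[0,0,0],0.7],[[0,0,0],[0,0,0],0.7],[[0,0,0],[0,0,0],0.7]]' 25
```

```text
clock: 59.35
position: [0.5177, 0.2329, 0.1747]
tool_rot: [[-0.0, -1.0, -0.001], [-1.0, 0.0, -0.001], [0.001, 0.001, -1.0]]
wrist_force: [-0.4, -0.4, -0.1]
finger_gap: 0.0511
grip_force: 0.0
clock: 60.15
position: [0.5182, 0.2333, 0.1763]
tool_rot: [[0.0, -1.0, 0.002], [-1.0, -0.0, 0.001], [-0.001, -0.002, -1.0]]
wrist_force: [-0.1, 0.6, 4.8]
finger_gap: 0.0234
grip_force: 29.6
```

```bash
python3 -m inch '[[[5,0,-15],[0,0,0],0.7],[[12,0,-30],[0,0,0],0.7],[[21,0,-43],[0,0,0],0.7],[[33,0,-54],[0,0,0],0.7],[[45,0,-64],[0,0,0],0.7],[[59,0,-72],[0,0,0],0.7],[[74,0,-77],[0,0,0],0.7],[[90,0,-80],[0,0,0],0.7]]'
python3 -m inch '[[[16,0,-1],[0,0,0],0.7],[[32,0,1],[0,0,0],0.7],[[47,0,5],[0,0,0],0.7],[[62,0,11],[0,0,0],0.7],[[76,0,19],[0,0,0],0.7],[[88,0,29],[0,0,0],0.7],[[99,0,41],[0,0,0],0.7],[[108,0,55],[0,0,0],0.7]]'
python3 -c "
from h import *
print(goal([.517,.0245,.150],180))"
```

```text
clock: 60.95
position: [0.5172, 0.1421, 0.2561]
tool_rot: [[0.001, -1.0, -0.001], [-1.0, -0.001, 0.001], [-0.001, 0.001, -1.0]]
wrist_force: [-2.9, 2.7, -1.2]
finger_gap: 0.0235
grip_force: 26.0
clock: 61.75
position: [0.5161, 0.0325, 0.2008]
tool_rot: [[-0.001, -1.0, -0.003], [-1.0, 0.001, -0.002], [0.002, 0.003, -1.0]]
wrist_force: [-8.7, -0.0, 3.9]
finger_gap: 0.0234
grip_force: 31.1
[[7.9, -1.1, 50.8], -0.0006]
```

```bash
python3 -m inch '[[[4,1,10],[0,0,0],0.7],[[8,1,20],[0,0,0],0.7],[[10,2,30],[0,0,0],0.7],[[11,2,38],[0,0,0],0.7],[[12,2,45],[0,0,0],0.7],[[12,2,48],[0,0,0],0.7],[[12,2,50],[0,0,0],0.7],[[12,2,50],[0,0,0],0.7]]'
```

```text
clock: 62.55
position: [0.5157, 0.0199, 0.1515]
tool_rot: [[-0.002, -1.0, 0.0], [-1.0, 0.002, -0.004], [0.004, -0.0, -1.0]]
wrist_force: [-1.7, -6.8, 2.5]
finger_gap: 0.0238
grip_force: 35.3
```

Gate at about level. Releasing, backing off upward and taking the last look.

```bash
python3 -m inch '[[[0,0,1],[0,0,0],0.7],[[0,0,1],[0,0,0],0.4],[[0,0,1],[0,0,0],0],[[0,0,1],[0,0,0],-0.3],[[0,0,1],[0,0,0],-0.3],[[0,0,1],[0,0,0],-0.3],[[0,0,-20],[0,0,0],-0.3],[[0,0,-60],[0,0,0],-0.3]]'
python3 -m inch '[[[0,20,-40],[0,0,0],-0.3],[[40,40,-60],[0,0,0],-0.3],[[80,60,-60],[0,0,0],-0.3],[[120,80,-60],[0,0,0],-0.3],[[160,90,-60],[0,0,0],-0.3],[[200,90,-60],[0,0,0],-0.3],[[230,90,-60],[0,0,0],-0.3],[[230,90,-60],[0,0,0],-0.3]]'
python3 - <<'E'
from h import *
s=cam("scene","fs");t=cam("top","ft")
a=s["pixels"][90:350,130:390];b=t["pixels"][190:320,215:345]
cv2.imwrite("pics/fin.png",np.hstack([cv2.resize(a,(480,480),interpolation=cv2.INTER_CUBIC),cv2.resize(b,(320,320)) if 0 else cv2.copyMakeBorder(cv2.resize(b,(310,310)),0,170,0,0,0)])[:,:,::-1])
print("knob expect",proj(s,[.5165,.0245,.15]).round(),proj(t,[.5165,.0245,.15]).round())
for c in(s,t):
    h=cv2.cvtColor(c["pixels"],cv2.COLOR_RGB2HSV);m=cv2.inRange(h,(0,180,120),(4,255,255))|cv2.inRange(h,(175,180,120),(180,255,255));ys,xs=np.nonzero(m);print(xs.mean(),ys.mean(),len(xs))
E
```

```text
clock: 63.35
position: [0.5143, 0.0231, 0.2077]
tool_rot: [[0.0, -1.0, -0.006], [-1.0, -0.0, -0.002], [0.002, 0.006, -1.0]]
wrist_force: [1.5, 0.3, 0.7]
finger_gap: 0.0554
grip_force: 0.0
clock: 64.15
position: [0.4252, -0.2095, 0.27]
tool_rot: [[-0.004, -1.0, -0.001], [-1.0, 0.004, -0.001], [0.001, 0.001, -1.0]]
wrist_force: [-0.4, -0.2, -0.4]
finger_gap: 0.0553
grip_force: 0.0
knob expect [301. 165.] [299. 272.]
300.2608695652174 163.92391304347825 92
nan nan 0<stdin>:7: RuntimeWarning: Mean of empty slice.
  ret = ret.dtype.type(ret / rcount)
```

View pics/fin.png

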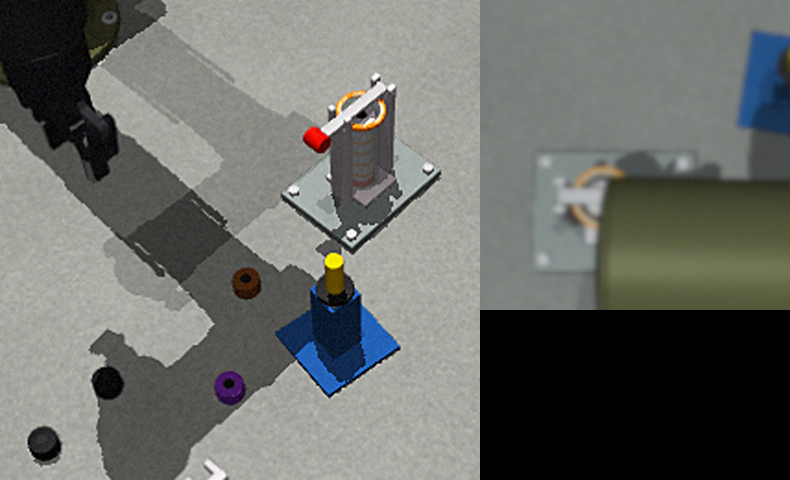

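The bar lies across the mouth in the catch, with the knob at (317,138) as predicted for closed. The rod stands in its blue stand at (335,275), and no white rolls are left on the bench.

```bash
python3 -c "
from station import robot
print(robot.job_done())"
```

```text
the job is handed in; nothing more can be done
None
```

All five rolls are in the tube and rammed until the piston bottomed out (35 N at the end), the rod is back in its stand, the gate is closed in the catch, and the job was handed in at about 64 s; no verdict came back.

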